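Slip test of stair-tread samples on the tilting board

TASK

Slip-test the oak tread samples: with the tester's board locked flat, set the steel reference block back up above the red start line in its lane at the right, lay every sample lengthwise above the line in a lane of its own beside it, then squeeze the two orange buttons on the grip together to free the catch and slowly raise the board just until the reference block slides down to the foot, and hold it still at that angle for two seconds. Then bring the board back down until its catch is locked again, and lay the samples that slid down flat in the red tray and the ones that stayed put flat in the green tray. The reference block stays on the board; leave the sanding block, the screwdriver and the other things on the bench alone.

Things in the scene. Friction and masses are not known exactly. Their poses are not given: they have to be found in the camera images.
- sample_a: finished oak stair-tread sample, a block 45 mm wide (its x), 90 mm long (its y), 20 mm thick (z), 50 g; origin at the centre of its underside. It looks like the other samples; whether its finish is slippery cannot be seen. May be absent.
- sample_b: finished oak stair-tread sample, a block 45 mm wide (its x), 90 mm long (its y), 20 mm thick (z), 50 g; origin at the centre of its underside. It looks like the other samples; whether its finish is slippery cannot be seen. May be absent.
- sample_c: finished oak stair-tread sample, a block 45 mm wide (its x), 90 mm long (its y), 20 mm thick (z), 50 g; origin at the centre of its underside. It looks like the other samples; whether its finish is slippery cannot be seen. May be absent.
- reference: Bright steel reference block with two blue dots, 40 mm wide (x), 84 mm long (y), 20 mm thick, 150 g; origin at the centre of its underside. It starts low in the reference lane, near the foot stop. It begins to slide at 17 to 23 degrees (0.30 to 0.40 rad), different from day to day; badly finished samples slide 4 to 6 degrees earlier, good ones 6 to 7 degrees later.
- slip_tester: Fixed plywood base of the slip tester, 260 x 300 mm, 14 mm thick, with a degree arc (ticks each 5 degrees, up to 147 mm above the bench) beside the board on its right (-y) edge. Origin under its centre. x points from the hinge, on the robot's side, to the grip on the far side; y left. The board has a 13 mm high foot stop along the hinge and 4 mm high lips along both sides.
- board (a joint): Angle (rad) of the white hinged test board (186 long, 288 wide, 12 mm thick): 0 flat and caught, grows as the far end with the grip is lifted, to 0.70. The hinge line is on the robot's side, along the board's y, 212 mm down-slope of and 28 mm below point grip. The stiff hinge (1 N m) stays where it is left; lifting takes about 9 N at the grip, lowering 2 N.
- grip (a point): Centre between the two orange buttons of the black grip at the middle of the board's far edge (axes as the lanes). Grip 32 mm wide (y), 26 deep (x), top 14 mm above this point. Flat, it is 61 mm above the bench, free for fingers beside it down to 20 mm. The buttons (18 mm across) reach 26 mm either side along y: 52 mm over both, 40 mm when squeezed; lift with the same pinch.
- button_l (a joint): travel of the left button, m: 0 out, 0.006 fully in; spring 1.4 N out to 3.5 N in. With both in by more than 4.5 mm the catch is free. Let go, they spring out.
- button_r (a joint): Travel of the right button, as the left. The catch locks when the board is brought right down with the buttons squeezed and then let go, or by pushing the grip down from above with 12 to 15 N until the hooks snap in. Locked: board at 0, both buttons out.
- lane_1 (a point): Left lane, 72 mm left of lane_2: point on the board's top surface where a block's centre belongs, so that all of it is above the red start line. x points up the slope to the grip, y to the board's left, z square to it; turns with the board. Flat, it is 45 mm above the bench. A sample slid to the foot stop has its centre near x = -0.078 from here.
- lane_2 (a point): Second lane from the left: point on the board's top surface where a block's centre belongs, so that all of it is above the red start line. x points up the slope to the grip, y to the board's left, z square to it; turns with the board. Flat, it is 45 mm above the bench. A sample slid to the foot stop has its centre near x = -0.078 from here.
- lane_3 (a point): Third lane from the left: point on the board's top surface where a block's centre belongs, so that all of it is above the red start line. x points up the slope to the grip, y to the board's left, z square to it; turns with the board. Flat, it is 45 mm above the bench. A sample slid to the foot stop has its centre near x = -0.078 from here.
- ref_lane (a point): The reference block's lane, farthest right: point on the board's top surface where a block's centre belongs, so that all of it is above the red start line. x points up the slope to the grip, y to the board's left, z square to it; turns with the board. Flat, it is 45 mm above the bench. A sample slid to the foot stop has its centre near x = -0.078 from here.
- green_tray: Green open tray for samples that passed, fixed, 136 mm (x) by 190 mm (y) outside, walls 4 mm thick and 22 mm high, floor 4 mm thick; origin at the centre of its underside. Two samples fit side by side, lengthwise along x, 40 mm either side of the middle.
- red_tray: red open tray for samples that slipped, same size as the green one. The two trays stand left and right of the tester, either way round.
- sanding_block: cork sanding block 68 x 110 x 30 mm behind the tester, a bystander to be left where it lies
- screwdriver: orange-handled screwdriver 212 mm long behind the left tray, a bystander to be left where it lies

How it is judged (in metres and radians):
On the way, in this order (a step that is already met when the one before it is completed fails the run):
1. every sample lies lengthwise on the flat board above the red start line, let go, the reference above the line too (x of sample_a in the frame of ref_lane between -0.012 and 0.03 m and y of sample_a in the frame of ref_lane between 0.035 and 0.26 m and z of sample_a in the frame of ref_lane between -0.006 and 0.03 m and angle between the y axis of each of sample_a, sample_b, sample_c and the x axis of ref_lane, either way round below 0.25 rad and contact force between each of sample_a, sample_b, sample_c and the fingers below 0.05 N and x of sample_b in the frame of ref_lane between -0.012 and 0.03 m and y of sample_b in the frame of ref_lane between 0.035 and 0.26 m and z of sample_b in the frame of ref_lane between -0.006 and 0.03 m and x of sample_c in the frame of ref_lane between -0.012 and 0.03 m and y of sample_c in the frame of ref_lane between 0.035 and 0.26 m and z of sample_c in the frame of ref_lane between -0.006 and 0.03 m and x of reference in the frame of ref_lane between -0.015 and 0.03 m and value of joint board below 0.012 rad), for 0.3 s.
2. both buttons are squeezed in together with the board still down (value of joint each of button_l, button_r above 0.004 m and value of joint board below 0.06 rad), for 0.1 s.
3. the board is held still, no steeper than 27 degrees, with the reference slid down to the foot, slippery samples slid too and the others still in place (value of joint board between 0.2 and 0.47 rad and velocity of joint board between -0.06 and 0.06 rad/s and x of each of reference, sample_a in the frame of ref_lane below -0.05 m and z of sample_a in the frame of ref_lane between -0.01 and 0.03 m and x of each of sample_b, sample_c in the frame of ref_lane above -0.022 m and z of sample_b in the frame of ref_lane between -0.01 and 0.03 m and z of sample_c in the frame of ref_lane between -0.01 and 0.03 m), for 1.8 s.
At the end, for the whole second after the job is handed in: Slippery samples (those that slid with or before the reference) lie flat inside the red tray, the others flat inside the green tray, at rest; the board is down (within 0.7 degrees) with both buttons out, so the catch is locked; the reference block lies on the board (x of sample_a in the frame of red_tray between -0.06 and 0.06 m and y of sample_a in the frame of red_tray between -0.088 and 0.088 m and z of sample_a in the frame of red_tray between 0 and 0.032 m and (angle between sample_a's own z axis and vertical below 0.15 rad or angle between sample_a's own z axis and vertical above 2.99 rad) and linear speed of each of sample_a, sample_b, sample_c below 0.02 m/s and x of sample_b in the frame of green_tray between -0.06 and 0.06 m and y of sample_b in the frame of green_tray between -0.088 and 0.088 m and z of sample_b in the frame of green_tray between 0 and 0.032 m and (angle between sample_b's own z axis and vertical below 0.15 rad or angle between sample_b's own z axis and vertical above 2.99 rad) and x of sample_c in the frame of green_tray between -0.06 and 0.06 m and y of sample_c in the frame of green_tray between -0.088 and 0.088 m and z of sample_c in the frame of green_tray between 0 and 0.032 m and (angle between sample_c's own z axis and vertical below 0.15 rad or angle between sample_c's own z axis and vertical above 2.99 rad) and value of joint board below 0.012 rad and value of joint each of button_l, button_r below 0.0015 m and x of reference in the frame of ref_lane between -0.1 and 0.04 m and y of reference in the frame of ref_lane between -0.04 and 0.25 m and z of reference in the frame of ref_lane between -0.006 and 0.03 m); the robot touches nothing.
It fails at once if the sanding block or the screwdriver is moved by more than 4 cm (distance of any of sanding_block, screwdriver from where it was at the start of the episode above 0.04 m).
Of sample_a, sample_b, sample_c only 2 to 3 are there at a start; the rules pass over those that are not, and their reading is None.
At some moment in a run one of sample_a, sample_b, sample_c may be knocked a few centimetres aside while the robot is not near it.
Once in a run the grip may slacken for a moment while it holds something.
It also fails if it takes over 208 s, if anything falls off the work surface, if the arm or the gripper's body presses on something with over 40 N, if the wrist force passes 120 N, or if a joint passes its speed limit or range.

ROBOT

A 6-joint arm with a two-finger parallel gripper is mounted at the origin on a cart in front of the work surface, level with it; the furniture and walls round the work are solid. World frame = base frame: x ahead of the robot, y to its left, z up, the work surface at z = 0. Lengths are in m, angles in degrees, forces in N, time in s.
With the tool pointing down it reaches from about 0.325 to 0.9 m from the base axis. Payload 6.1 kg.
Tool frame: the origin (TCP) lies midway between the tips of the shut fingers; the grasp point (between the pads) lies 19 mm behind it; z points along the fingers, y is the line along which they close (so a half turn about z gives the same grasp; the last joint's range is limited). The gripper opens to 85 mm and grips with 20 to 120 N. Pads are 22 mm wide; open, the fingers measure 114 mm over their backs; the gripper's body (76 mm by 85 mm) begins 54 mm behind the grasp point. The pads swing forward as they close: fully open they stand 13 mm farther back than shut.
Start: joints at [67.317, 12.628, 87.462, -0, 79.91, -7.225], TCP at [0.167, 0.602, 0.231] pointing down, gripper open.
Joint ranges: [-170.65, 170.65], [-52.31, 119.04], [5.05, 147.46], [-71.25, 251.25], [11.57, 151.72], [-153.62, 153.62]. Speed limits (degrees/s): [147.25, 147.25, 172.46, 180, 180, 180].

INTERFACE

Orientations are given as [roll, pitch, yaw] about the fixed x, y, z axes, in that order (R = Rz(yaw) Ry(pitch) Rx(roll)).
In Python, from bench import arm gives the robot as it stands.
- The arm moves only by the tool servo_tool, never from a script. Its argument "targets" is one flat list of numbers, 5 for each row, row after row: the opening, from 0 (shut) to 1 (fully open), then the shift along the tool's x, y, z in mm, then the turn about the tool's z in rad. A call has 1 to 20 rows; each row shifts and turns the commanded pose from where the row before left it, along the tool's axes as they then stand; what a row does not reach is not made up. A row lasts 1/10 s, in which the tool goes at most 50 mm and 8.59 degrees, less where a joint would pass 70% of its speed; a pose out of reach is approached as far as the arm can. A call with a gripper value outside its range is refused whole. The fingers move at their own pace and stop on an object; "grip_force" is the grip in N (left out, the last holds). Time passes only in rows, so rows that do not move let the fingers close. It gives the time, the measured TCP pose, the force, the opening and the grip force at its end, in the units of the state.
- arm.get_state(): the state, without advancing time (a new reading comes with each control period).
- arm.capture(name): name is "scene" or "top" or "wrist"; returns a dict with "color" (400x640x3 uint8, blue, green, red), "intrinsics" (3x3 intrinsics, pixels), "position" and "orientation" of the camera in the world; the wrist camera has in their place "mount" (4x4, takes a point from camera to tool coordinates, whose origin is the TCP and whose axes are the flange's). Camera axes: x right, y down, z forward; pixel columns grow to the right and rows downward; lengths in m; the calibration is good to about 2 mm. A picture is of the moment at which its call begins: read the wrist's pose just before it. There is no depth.
- arm.hand_in(): hands the job in; it is judged then, once.
The state is a dict: "t": time; "joints": joint angles; "joint_velocities": joint speeds; "tau": joint torques, N m; "position": TCP position; "tcp_rot": TCP orientation; "contact_force": force on the tool from outside, world axes, zero at the start; "ft_torque": the same for the moment, N m; "finger_gap": finger opening in m; "grip_force": force on a finger pad.
Only numpy, scipy, OpenCV 4.12 (cv2) and the standard library are available. Lean on these libraries where they do the work, as an engineer would, in place of code of your own. Each camera call takes 0.05 s, during which the arm holds its last target. There are 200 camera calls.

## Working session

There is one attempt and no reset: what is moved stays moved. The work goes in short steps, Python scripts to look and compute and a tool call to move; the robot and the scene stay as the last step left them, time stands still between calls to the robot, and variables do not carry over. Pictures are saved under pics/ and viewed, at most 14 in all, crops included, and the job is handed in when it is done.

Besides the shell and the picture viewer there is one more tool, called after "Request:" as name(argument=value, ...), one argument or row to a line, values as JSON. servo_tool: Moves the arm, as the interface text tells. Its arguments: {"type":"object","properties":{"targets":{"type":"array"},"grip_force":{"type":"number"}},"required":["targets"]}

```bash
ls; mkdir -p pics
python3 - <<'E'
from bench import arm
import cv2
s=arm.get_state(); print(s)
for n in ("scene","top"):
    c=arm.capture(n); cv2.imwrite(f"pics/{n}0.png",c["color"]); print(n,c["intrinsics"],c["position"],c["orientation"])
E
```

```text
pics
{'t': 0.0, 'joints': array([ 6.73155434e+01,  1.26745299e+01,  8.75257939e+01,  1.21395485e-03,
        7.99090615e+01, -7.22453989e+00]), 'joint_velocities': array([ 0.02532087,  0.06020837, -0.12293483,  0.03889508, -0.02891548,
       -0.00015888]), 'tau': array([-7.83972228e-04, -4.96882832e+01, -3.89408970e+01, -1.13458718e-04,
        1.05868230e-02, -1.98782993e-05]), 'position': array([0.16636314, 0.6018339 , 0.23020666]), 'tcp_rot': array([-1.79891633e+02, -1.49413603e-02,  1.64539855e+02]), 'contact_force': array([-0.65425805, -0.5916706 , -0.14592761]), 'ft_torque': array([-0.0142573 , -0.02930015, -0.03528413]), 'grip_force': 0.0, 'finger_gap': 0.08568519004941934}
scene [[470.70141445   0.         315.03363158]
 [  0.         470.70141445 202.92811822]
 [  0.           0.           1.        ]] [ 0.05040423 -0.79224087  0.82525812] [-127.12098136    0.24956395  -32.02965758]
top [[457.98458393   0.         321.14405692]
 [  0.         457.98458393 198.12750779]
 [  0.           0.           1.        ]] [0.41154239 0.09183334 1.28899202] [-171.50371087   -0.85432943  -88.72102442]
```

View pics/top0.png

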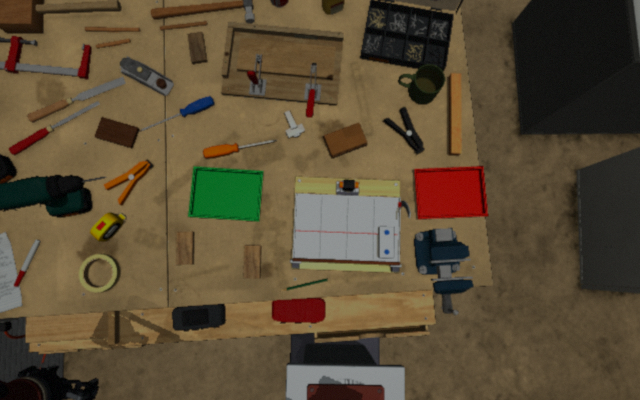

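View pics/scene0.png

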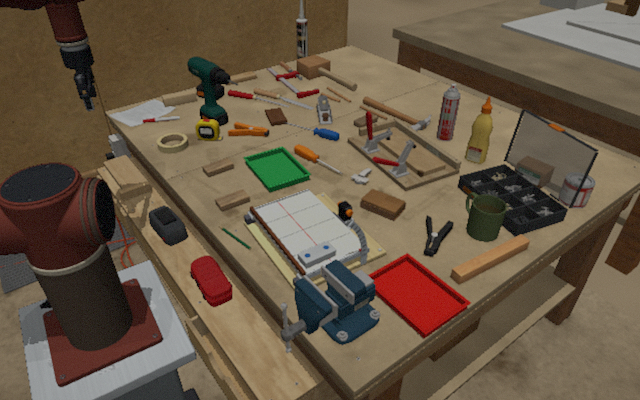

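The top view shows two oak samples, at (185,247) and (253,261), and the reference at (386,242). The tester is centred near (347,230) with its grip at (348,186). The green tray is on the left at (226,194), the red tray on the right at (450,192), and there is a vise to the right of the tester at (440,255). The wooden piece at (197,47) might be a third sample, so I'll check it.

```bash
cat > h.py <<'E'
import numpy as np, cv2
from scipy.spatial.transform import Rotation as R
from bench import arm
def cap(name):
    s=arm.get_state(); c=arm.capture(name)
    if name=="wrist":
        M=np.array(c["mount"]); Rt=R.from_euler("xyz",s["tcp_rot"],degrees=True).as_matrix()
        c["R"]=Rt@M[:3,:3]; c["p"]=np.array(s["position"])+Rt@M[:3,3]
    else:
        c["R"]=R.from_euler("xyz",c["orientation"],degrees=True).as_matrix(); c["p"]=np.array(c["position"])
    return c
def ray(c,uv,z):
    uv=np.atleast_2d(np.float64(uv)); K=c["intrinsics"]
    d=np.c_[(uv[:,0]-K[0,2])/K[0,0],(uv[:,1]-K[1,2])/K[1,1],np.ones(len(uv))]@c["R"].T
    return c["p"]+d*((z-c["p"][2])/d[:,2])[:,None]
def proj(c,P):
    q=(np.atleast_2d(P)-c["p"])@c["R"]; return q[:,:2]/q[:,2:]*[c["intrinsics"][0,0],c["intrinsics"][1,1]]+c["intrinsics"][:2,2]
def rects(c,mask,z,amin=60):
    """minimum-area rectangles of blobs, on plane z: centre, sizes (short, long) mm, yaw deg of long side"""
    out=[]
    for k in cv2.findContours(mask.astype(np.uint8),cv2.RETR_EXTERNAL,cv2.CHAIN_APPROX_NONE)[0]:
        if cv2.contourArea(k)<amin: continue
        P=ray(c,k[:,0],z)[:,:2]; r=cv2.minAreaRect((P*1000).astype(np.float32)); b=cv2.boxPoints(r)
        e=[b[1]-b[0],b[2]-b[1]]; n=[np.linalg.norm(x) for x in e]; i=int(np.argmax(n))
        out.append((np.round(r[0],1),np.round(sorted(n),0),round(float(np.degrees(np.arctan2(e[i][1],e[i][0]))%180),1),k[:,0].mean(0).round()))
    return out
E
python3 - <<'E'
from h import *
c=cap("top"); im=c["color"]; hsv=cv2.cvtColor(im,cv2.COLOR_BGR2HSV); b,g,r=[im[...,i].astype(int) for i in range(3)]
for n,m,z in (("green",(g>r+50)&(g>b+50),.022),("red",(r>120)&(g<50)&(b<50),.022),("board",(hsv[...,1]<40)&(hsv[...,2]>120),.045),("orange",(r>150)&(g>60)&(g<150)&(b<60),.061),("blue",(b>r+60)&(b>120),.065)):
    print(n); [print("  ",x) for x in rects(c,m,z,4 if n in("orange","blue") else 60)]
for p in ((185,247),(253,261),(197,47),(386,242),(350,230)): print(p,ray(c,p,.02).round(3),im[p[1]-3:p[1]+4,p[0]-3:p[0]+4].mean((0,1)).round(),hsv[p[1],p[0]])
cv2.imwrite("pics/crop.png",np.hstack([cv2.resize(im[225:285,165:275],None,fx=3.6,fy=3.6,interpolation=2),cv2.resize(im[165:285,280:415][:120,:],None,fx=2.95,fy=1.8,interpolation=2)]))
E
```

```text
green
   (array([608.6, 344.5]), array([142., 196.], dtype=float32), 87.6, array([216., 189.]))
red
   (array([ 627.9, -287.2]), array([142., 195.], dtype=float32), 93.9, array([449., 185.]))
board
   (array([116.2,   5.2]), array([ 82., 304.], dtype=float32), 91.0, array([345., 379.]))
   (array([309.7, 892.4]), array([49., 56.], dtype=float32), 106.1, array([ 10., 299.]))
   (array([408.8, 908.1]), array([ 42., 151.], dtype=float32), 7.1, array([  6., 266.]))
   (array([520.2,   6.7]), array([175., 289.], dtype=float32), 89.1, array([348., 230.]))
   (array([804.1, 169.2]), array([48., 71.], dtype=float32), 43.3, array([293., 125.]))
orange
blue
   (array([455.4, -99.5]), array([8., 8.], dtype=float32), 91.3, array([386., 252.]))
   (array([508.7, -99.4]), array([8., 8.], dtype=float32), 91.3, array([386., 232.]))
(185, 247) [[0.457 0.448 0.02 ]] [ 49.  76. 100.] [ 15 130  92]
(253, 261) [[0.423 0.26  0.02 ]] [ 50.  78. 101.] [ 15 132  89]
(197, 47) [[1.041 0.451 0.02 ]] [35. 51. 66.] [ 17 114  65]
(386, 242) [[ 0.483 -0.105  0.02 ]] [148. 147. 143.] [ 90   5 146]
(350, 230) [[ 0.514 -0.005  0.02 ]] [136. 136. 142.] [100   5 146]
```

```bash
cat >> h.py <<'E'
def go(x,y,z,yaw):
    """turn (rad) about tool z first, then shift in mm in the turned tool axes"""
    s=arm.get_state(); r=s["tcp_rot"]; d=(yaw-r[2]+180)%360-180
    Rt=R.from_euler("xyz",[180,0,yaw],degrees=True).as_matrix()
    v=Rt.T@(np.array([x,y,z])-s["position"])*1000
    print("turn %.3f shift %s dist %.0f"%(-np.radians(d),v.round(1),np.linalg.norm(v)), "at",s["position"].round(4),r.round(1),"t",round(s["t"],1))
E
python3 - <<'E'
from h import *
go(.46,.35,.30,180)
c=cap("top"); im=c["color"]; hsv=cv2.cvtColor(im,cv2.COLOR_BGR2HSV)
b,g,r=[im[...,i].astype(int) for i in range(3)]
m=(r>b+40)&(g<r-30); m[:, :300]=0; m[:,395:]=0; m[:210]=0; m[250:]=0
ys,xs=np.nonzero(m); P=ray(c,np.c_[xs,ys],.045); print("redline",len(P),np.polyfit(P[:,1],P[:,0],1),P[:,0].min(),P[:,0].max())
cv2.imwrite("pics/crop2.png",cv2.resize(im[168:280,285:415],None,fx=5,fy=5,interpolation=2))
E
```

```text
turn -0.270 shift [-293.6 -252.   -69.6] dist 393 at [0.1664 0.602  0.2304] [-179.9   -0.   164.5] t 0.1
redline 8 [0.01411724 0.50549449] 0.5046311510741506 0.5072627744378538
```

View pics/crop2.png

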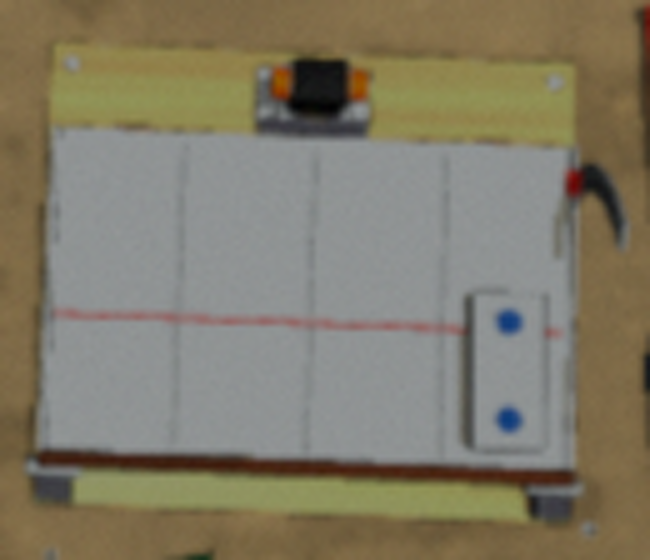

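The crop shows the grip at (320,83) with its orange buttons, the red line from (55,313) to (560,333), the reference low in the right lane, and the arc just outside the board's right edge at about (600,205). I'll move above the samples next.

Request:
servo_tool(
  targets=[1, 0, 0, -23, -0.09, 1, 0, 0, -23, -0.09, 1, 0, 0, -23, -0.09, 1, -29, -25, 0, 0, 1, -29, -25, 0, 0, 1, -29, -25, 0, 0, 1, -29, -25, 0, 0, 1, -29, -25, 0, 0, 1, -29, -25, 0, 0, 1, -29, -25, 0, 0, 1, -29, -25, 0, 0, 1, -29, -25, 0, 0, 1, -29, -25, 0, 0, 1, 0, 0, 0, 0, 1, 0, 0, 0, 0],
)

```text
t: 1.7
position: [0.457, 0.3518, 0.2999]
tcp_rot: [-180.0, -0.1, 179.9]
contact_force: [0.0, 0.7, 0.2]
finger_gap: 0.0852
grip_force: 0.0
```

Run:
```python
from h import *
c=cap("wrist"); cv2.imwrite("pics/w1.png",c["color"]); print(c["p"],c["R"].round(2),proj(c,[[.457,.448,.02],[.423,.26,.02],[.46,.35,0]]))
t=cap("top"); print("grip",ray(t,(349,184.6),.07), ray(t,[(337+4.5,184),(357,185)],.061),"arc",ray(t,[(405,208),(409,217)],.14),ray(t,(399,215),.05))
```

```text
[0.37964467 0.35126756 0.44270682] [[ 0.    0.95  0.3 ]
 [ 1.   -0.   -0.  ]
 [ 0.    0.3  -0.95]] [[385.21536179 162.77805325]
 [255.99098996 139.45631707]
 [318.69596733 162.42202988]]
grip [[0.63287335 0.00319016 0.07      ]] [[ 0.63565675  0.02301566  0.061     ]
 [ 0.63394581 -0.01930478  0.061     ]] arc [[ 0.56345763 -0.13462782  0.14      ]
 [ 0.54075726 -0.14465846  0.14      ]] [[ 0.5557085  -0.13586613  0.05      ]]
```

View pics/w1.png

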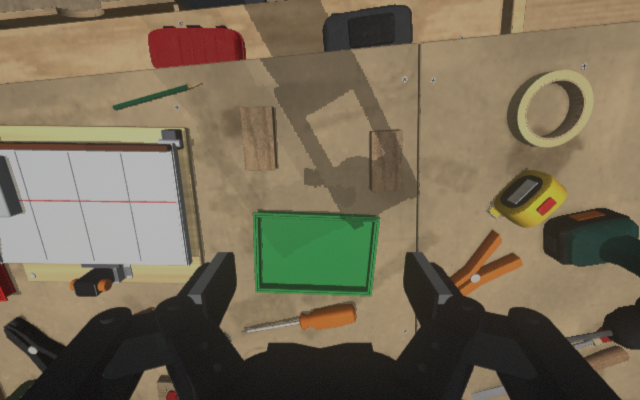

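The wrist view shows two samples, with corners near (242,106)-(275,170) and (371,130)-(402,191). The tester is on the left and the green tray is at (316,253).

Run:
```python
from h import *
c=cap("wrist"); im=c["color"]; hsv=cv2.cvtColor(im,cv2.COLOR_BGR2HSV)
for q in (((242,106),(272,107),(275,170),(244,170)),((372,130),(402,129),(402,191),(370,191))):
    P=ray(c,q,.02); P2=P[:,:2]; print(P2.round(3).tolist(),P2.mean(0).round(4)); r=cv2.minAreaRect((P2*1000).astype(np.float32)); print(r)
print("redline/lane",ray(c,[(22,201),(172,202),(186,263),(172,151)],.045).round(4).tolist(),"grip",ray(c,[(75,287),(104,285)],.061).round(4).tolist())
print("tray",rects(c,(im[...,1].astype(int)>im[...,2]+40)&(im[...,1].astype(int)>im[...,0]+40),.022,1000))
go(.423,.26,.1,180)
```

```text
[[0.377, 0.245], [0.378, 0.286], [0.467, 0.286], [0.467, 0.24]] [0.4221 0.2644]
((421.7470397949219, 263.3663024902344), (90.414306640625, 46.00956344604492), 0.08809235692024231)
[[0.409, 0.427], [0.407, 0.47], [0.499, 0.478], [0.499, 0.429]] [0.4536 0.451 ]
((453.6750183105469, 452.47589111328125), (91.83341217041016, 48.575782775878906), 1.3009973764419556)
redline/lane [[0.5077, -0.0769, 0.045], [0.5089, 0.1394, 0.045], [0.6083, 0.1459, 0.045], [0.4355, 0.1505, 0.045]] grip [[0.6407, -0.0212, 0.061], [0.6371, 0.0239, 0.061]]
tray [(array([609.1, 342.9]), array([143., 197.], dtype=float32), 87.7, array([314., 261.]))]
turn 0.001 shift [ 32.8 -93.2 200.2] dist 223 at [0.4558 0.3532 0.3002] [ 180.    -0.  -179.9] t 1.9
```

Request:
servo_tool(
  targets=[1, 7, -18, 0, 0, 1, 7, -18, 40, 0, 1, 7, -18, 40, 0, 1, 7, -18, 40, 0, 1, 7, -18, 40, 0, 1, 0, 0, 40, 0, 1, 0, 0, 20, 0, 1, 0, 0, 10, 0, 1, 0, 0, 0, 0, 1, 0, 0, 0, 0],
)

```text
t: 2.85
position: [0.4223, 0.2634, 0.0716]
tcp_rot: [180.0, 0.1, -179.9]
contact_force: [-0.2, 0.4, 1.0]
finger_gap: 0.0854
grip_force: 0.0
```

Run:
```python
from h import *
go(.422,.2635,.004,180)
c=cap("wrist"); cv2.imwrite("pics/w2.png",c["color"])
P=np.array([[.377,.241,.02],[.377,.286,.02],[.467,.286,.02],[.467,.241,.02]]); print(proj(c,P).round())
```

```text
turn 0.001 shift [ 0.3  0.1 67.6] dist 68 at [0.4223 0.2634 0.0716] [ 1.800e+02  1.000e-01 -1.799e+02] t 2.9
[[287. 157.]
 [354. 158.]
 [349. 274.]
 [291. 274.]]
```

View pics/w2.png

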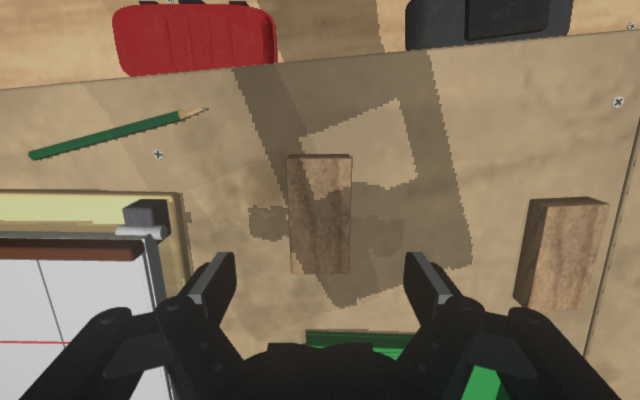

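The wrist view shows the sample between the fingers at (288-352, 157-274), where predicted. I'll lower and grip.

Request:
servo_tool(
  targets=[1, 0, 0, 25, 0, 1, 0, 0, 25, 0, 1, 0, 0, 13, 0, 1, 0, 0, 5, 0, 1, 0, 0, 0, 0, 0.4, 0, 0, 0, 0, 0.4, 0, 0, 0, 0, 0.4, 0, 0, 0, 0, 0.4, 0, 0, 0, 0, 0.4, 0, 0, 0, 0, 0.4, 0, 0, -10, 0, 0.4, 0, 0, -30, 0, 0.4, 0, 0, -40, 0, 0.4, 0, 0, -40, 0, 0.4, 0, 0, 0, 0, 0.4, 0, 0, 0, 0],
  grip_force=60,
)

```text
t: 4.5
position: [0.4223, 0.2627, 0.1237]
tcp_rot: [179.9, 0.1, -180.0]
contact_force: [-0.2, 0.8, -0.4]
finger_gap: 0.0436
grip_force: 61.6
```

Request:
servo_tool(
  targets=[0.4, 0, 0, 0, 0.014, 0.4, -14, -16, 0, 0, 0.4, -28, -31, 0, 0, 0.4, -28, -31, 0, 0, 0.4, -28, -31, 0, 0, 0.4, -28, -31, 0, 0, 0.4, -10, -12, 0, 0, 0.4, 0, 0, 0, 0, 0.4, 0, 0, 0, 0],
)

```text
t: 5.4
position: [0.554, 0.1089, 0.1206]
tcp_rot: [180.0, -0.2, 179.2]
contact_force: [0.1, -0.4, -0.6]
finger_gap: 0.0437
grip_force: 61.6
```

Run:
```python
from h import *
go(.5595,.111,.051,179.2)
c=cap("wrist"); cv2.imwrite("pics/w3.png",c["color"])
t=cap("top");cv2.imwrite("pics/t3.png",cv2.resize(t["color"][160:290,170:430],None,fx=3,fy=3))
```

```text
turn -0.001 shift [-5.5  2.2 69.6] dist 70 at [0.554  0.1089 0.1206] [180.   -0.2 179.2] t 5.4
```

View pics/w3.png

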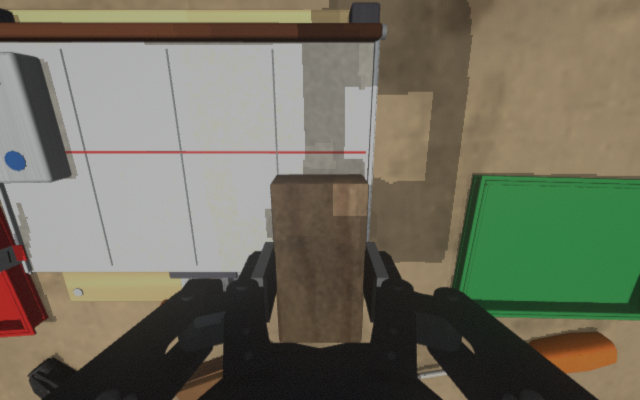

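The wrist view shows the sample held over lane 1. The red line is at row 152, the lane lines cross it at columns 83, 180 and 276, and the left lip is at 368.

Run:
```python
from h import *
c=cap("wrist"); print(ray(c,[(83,152.5),(180,152.5),(276,152.5),(368,152.5),(270,42),(55,42)],.045).round(4).tolist()); go(.5595,.111,.051,179.2)
```

```text
[[0.5067, -0.0689, 0.045], [0.5075, 0.0044, 0.045], [0.5084, 0.0768, 0.045], [0.5092, 0.1463, 0.045], [0.4337, 0.077, 0.045], [0.432, -0.0686, 0.045]]
turn 0.002 shift [-5.2  1.3 70.7] dist 71 at [0.5543 0.1098 0.1217] [ 1.800e+02 -1.000e-01  1.793e+02] t 5.5
```

Request:
servo_tool(
  targets=[0.4, -6, 1, 25, 0, 0.4, 0, 0, 25, 0, 0.4, 0, 0, 14, 0, 0.4, 0, 0, 6, 0, 0.4, 0, 0, 0, 0, 0.4, 0, 0, 0, 0],
)

```text
t: 6.15
position: [0.5622, 0.1098, 0.0533]
tcp_rot: [180.0, 0.1, 179.2]
contact_force: [-1.0, -0.0, 0.1]
finger_gap: 0.0431
grip_force: 67.1
```

Request:
servo_tool(
  targets=[0.4, 0, 0, 3, 0, 0.4, 0, 0, 0, 0, 0.68, 0, 0, 0, 0, 0.68, 0, 0, 0, 0, 0.68, 0, 0, 0, 0, 0.68, 0, 0, -15, 0, 0.68, 0, 0, -30, 0, 0.68, 0, 0, -30, 0, 0.68, 0, 0, -30, 0, 0.68, 0, 0, 0, 0],
)

```text
t: 7.15
position: [0.5653, 0.1097, 0.1611]
tcp_rot: [180.0, 0.6, 179.2]
contact_force: [0.9, 0.2, -0.2]
finger_gap: 0.0579
grip_force: 0.0
```

Run:
```python
from h import *
c=cap("wrist"); cv2.imwrite("pics/w4.png",c["color"])
go(.4537,.452,.10,180)
```

```text
turn -0.014 shift [110.2 342.4  58.4] dist 364 at [0.5639 0.1096 0.1584] [180.    0.4 179.2] t 7.2
```

View pics/w4.png

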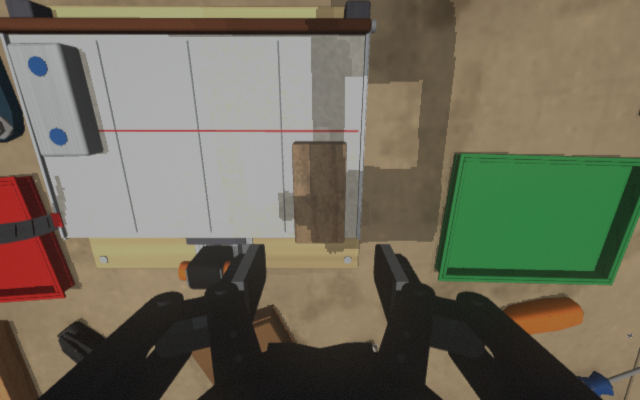

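Sample 1 is in lane 1 at (293-346, 142-243), above the line. Sample 2 is next.

Request:
servo_tool(
  targets=[1, 6, 17, 0, -0.014, 1, 11, 34, 0, 0, 1, 11, 34, 0, 0, 1, 11, 34, 0, 0, 1, 11, 34, 0, 0, 1, 11, 34, 0, 0, 1, 11, 34, 0, 0, 1, 11, 34, 0, 0, 1, 11, 34, 10, 0, 1, 11, 34, 30, 0, 1, 5, 17, 30, 0, 1, 0, 0, 15, 0, 1, 0, 0, 0, 0, 1, 0, 0, 0, 0],
)

```text
t: 8.6
position: [0.4521, 0.4486, 0.0694]
tcp_rot: [-180.0, -0.0, 180.0]
contact_force: [0.2, -0.6, 0.4]
finger_gap: 0.0853
grip_force: 0.0
```

Run:
```python
from h import *
c=cap("wrist"); cv2.imwrite("pics/w5.png",c["color"])
go(.4537,.452,.004,180)
a=np.radians(1); d=np.array([[np.cos(a),-np.sin(a)],[np.sin(a),np.cos(a)]])
P=np.array([[.4537,.452]])+np.array([[-45,-22.5],[-45,22.5],[45,22.5],[45,-22.5]])/1000@d.T
print(proj(c,np.c_[P,[.02]*4]).round())
im=c["color"]
# brown mask by colour vs bench
hsv=cv2.cvtColor(im,cv2.COLOR_BGR2HSV); print(hsv[200,300:340:10].tolist(),hsv[200,200:260:20].tolist())
```

```text
turn -0.001 shift [-0.8  3.  66.5] dist 67 at [0.4529 0.449  0.0705] [1.800e+02 1.000e-01 1.799e+02] t 8.7
[[291. 162.]
 [358. 160.]
 [355. 278.]
 [296. 279.]]
[[16, 90, 136], [15, 89, 135], [16, 86, 104], [16, 90, 102]] [[18, 79, 168], [18, 80, 170], [18, 78, 173]]
```

View pics/w5.png

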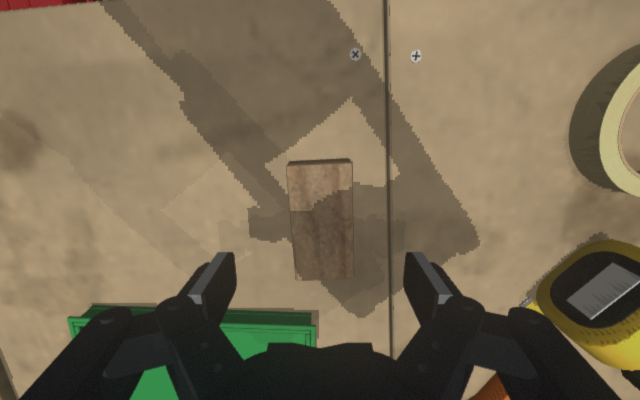

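Sample 2 is centred between the fingers at (288-353, 161-279).

Request:
servo_tool(
  targets=[1, 0, 0, 25, 0, 1, 0, 0, 25, 0, 1, 0, 0, 12, 0, 1, 0, 0, 4, 0, 1, 0, 0, 0, 0, 0.4, 0, 0, 0, 0, 0.4, 0, 0, 0, 0, 0.4, 0, 0, 0, 0, 0.4, 0, 0, 0, 0, 0.4, 0, 0, 0, 0, 0.4, 0, 0, -10, 0, 0.4, 0, 0, -30, 0, 0.4, 0, 0, -40, 0, 0.4, 0, 0, -40, 0, 0.4, 0, 0, 0, 0, 0.4, 0, 0, 0, 0],
  grip_force=60,
)

```text
t: 10.25
position: [0.4524, 0.4502, 0.1253]
tcp_rot: [179.9, 0.1, -180.0]
contact_force: [-0.3, -0.6, -1.4]
finger_gap: 0.0439
grip_force: 60.5
```

Run:
```python
from h import *
go(.560,.035,.125,179.2)
```

```text
turn 0.014 shift [-1.134e+02 -4.136e+02  3.000e-01] dist 429 at [0.4524 0.4502 0.1253] [ 1.799e+02  1.000e-01 -1.800e+02] t 10.2
```

Request:
servo_tool(
  targets=[0.4, 0, 0, 0, 0.014, 0.4, -5, -17, 0, 0, 0.4, -9.5, -35, 0, 0, 0.4, -9.5, -35, 0, 0, 0.4, -9.5, -35, 0, 0, 0.4, -9.5, -35, 0, 0, 0.4, -9.5, -35, 0, 0, 0.4, -9.5, -35, 0, 0, 0.4, -9.5, -35, 0, 0, 0.4, -9.5, -35, 0, 0, 0.4, -9.5, -35, 0, 0, 0.4, -9.5, -35, 0, 0, 0.4, -9.5, -35, 0, 0, 0.4, -4, -14, 0, 0, 0.4, 0, 0, 0, 0, 0.4, 0, 0, 0, 0],
)

```text
t: 11.85
position: [0.5585, 0.0322, 0.1223]
tcp_rot: [180.0, -0.1, 179.2]
contact_force: [-0.1, 0.4, -0.6]
finger_gap: 0.0438
grip_force: 60.5
```

Run:
```python
from h import *
go(.560,.034,.051,179.2)
```

```text
turn -0.001 shift [-1.4  1.9 71.3] dist 71 at [0.5585 0.0322 0.1223] [ 1.800e+02 -1.000e-01  1.792e+02] t 11.8
```

Request:
servo_tool(
  targets=[0.4, 0, 0, 25, 0, 0.4, 0, 0, 25, 0, 0.4, 0, 0, 14, 0, 0.4, 0, 0, 7, 0, 0.4, 0, 0, 0, 0, 0.4, 0, 0, 0, 0],
)

```text
t: 12.45
position: [0.5601, 0.0324, 0.0532]
tcp_rot: [-180.0, 0.1, 179.2]
contact_force: [-0.2, 0.2, -0.2]
finger_gap: 0.0438
grip_force: 60.5
```

Request:
servo_tool(
  targets=[0.4, 0, 0, 3, 0, 0.4, 0, 0, 0, 0, 0.66, 0, 0, 0, 0, 0.66, 0, 0, 0, 0, 0.66, 0, 0, 0, 0, 0.66, 0, 0, -15, 0, 0.66, 0, 0, -30, 0, 0.66, 0, 0, -30, 0, 0.66, 0, 0, -30, 0, 0.66, 10, -20, 0, 0, 0.66, 15, -30, 0, 0, 0.66, 15, -30, 0, 0, 0.66, 10, -20, 0, 0, 0.66, 0, 0, 0, 0, 0.66, 0, 0, 0, 0],
)

```text
t: 13.95
position: [0.5085, -0.0675, 0.1554]
tcp_rot: [180.0, 0.1, 179.1]
contact_force: [0.5, 0.0, 0.3]
finger_gap: 0.0565
grip_force: 0.0
```

Run:
```python
from h import *
c=cap("wrist"); cv2.imwrite("pics/w6.png",c["color"]); im=c["color"].astype(int)
print("blue",rects(c,(im[...,0]>im[...,2]+60)&(im[...,0]>100),.065,15))
go(.486,-.103,.06,179.2)
print(proj(c,[[.505,.111,.045],[.5155,.13,.065],[.5155,.0875,.065],[.5155,.055,.065],[.5155,.01,.065]]).round())
```

```text
blue [(array([504.3, -99.4]), array([ 4., 11.], dtype=float32), 69.6, array([282., 199.])), (array([ 456.1, -101. ]), array([12., 13.], dtype=float32), 132.9, array([277., 141.]))]
turn -0.000 shift [ 22.2 -36.3  95.2] dist 104 at [ 0.5087 -0.067   0.1552] [1.800e+02 1.000e-01 1.792e+02] t 14.0
[[517. 190.]
 [552. 208.]
 [502. 208.]
 [464. 209.]
 [411. 210.]]
```

View pics/w6.png

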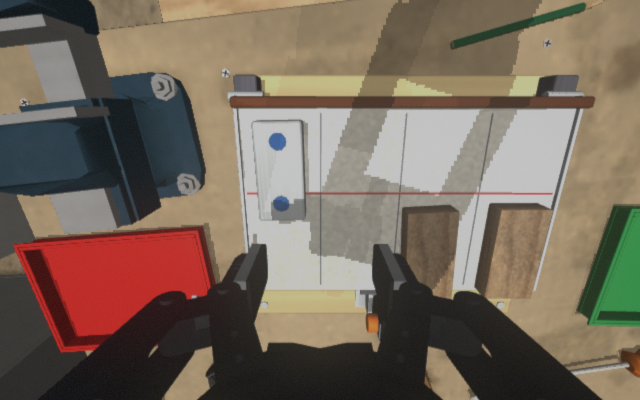

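The samples are in lanes 1 and 2, both clear of the red line. The reference dots are at (277,141) and (281,204). I'll grip the reference a little below its centre and shift it slightly left so the hand clears the arc.

Request:
servo_tool(
  targets=[0.68, 12, -11, 0, 0, 0.68, 12, -11, 0, 0, 0.68, 12, -11, 20, 0, 0.68, 0, 0, 30, 0, 0.68, 0, 0, 20, 0, 0.68, 0, 0, 0, 0, 0.68, 0, 0, 0, 0],
)

```text
t: 14.7
position: [0.4711, -0.0999, 0.0845]
tcp_rot: [180.0, -0.0, 179.2]
contact_force: [0.1, 0.1, 1.1]
finger_gap: 0.058
grip_force: 0.0
```

Run:
```python
from h import *
go(.472,-.1,.05,179.2)
c=cap("wrist"); im=c["color"].astype(int); cv2.imwrite("pics/w7.png",c["color"])
print("blue",rects(c,(im[...,0]>im[...,2]+60)&(im[...,0]>90),.065,15))
```

```text
turn 0.000 shift [-0.9 -0.1 34.5] dist 35 at [ 0.4711 -0.0999  0.0845] [180.   -0.  179.2] t 14.7
blue []
```

View pics/w7.png

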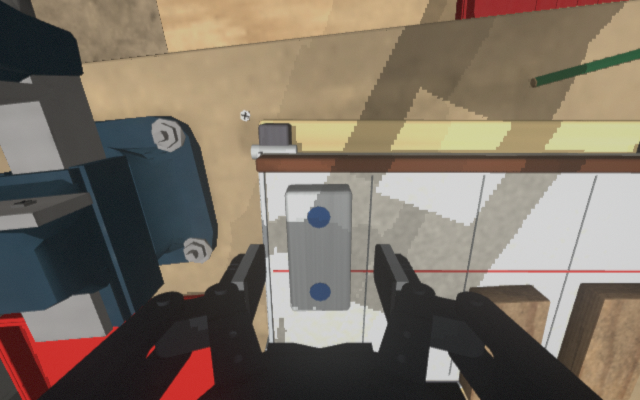

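The reference is centred between the fingers, with its dots at (318,217) and (320,292).

Request:
servo_tool(
  targets=[0.68, 0, 0, 15, 0, 0.68, 0, 0, 13, 0, 0.68, 0, 0, 6, 0, 0.68, 0, 0, 0, 0, 0.68, 0, 0, 0, 0, 0.35, 0, 0, 0, 0, 0.35, 0, 0, 0, 0, 0.35, 0, 0, 0, 0, 0.35, 0, 0, 0, 0, 0.35, 0, 0, -8, 0, 0.35, 0, 0, -15, 0, 0.35, 0, 0, -15, 0, 0.35, 0, 0, 0, 0, 0.35, 0, 0, 0, 0],
  grip_force=80,
)

```text
t: 16.15
position: [0.4717, -0.0998, 0.0884]
tcp_rot: [-180.0, 0.0, 179.2]
contact_force: [0.1, 0.4, -1.1]
finger_gap: 0.0376
grip_force: 80.4
```

Run:
```python
from h import *
go(.545,-.093,.055,179.2)
```

```text
turn 0.000 shift [-73.2   7.8  33.4] dist 81 at [ 0.4717 -0.0998  0.0884] [-180.     0.   179.2] t 16.1
```

Request:
servo_tool(
  targets=[0.35, -8, 2, 0, 0, 0.35, -18, 2, 0, 0, 0.35, -18, 2, 0, 0, 0.35, -18, 1, 0, 0, 0.35, -13, 1, 0, 0, 0.35, 0, 0, 15, 0, 0.35, 0, 0, 12, 0, 0.35, 0, 0, 6, 0, 0.35, 0, 0, 0, 0, 0.35, 0, 0, 0, 0],
)

```text
t: 17.15
position: [0.5461, -0.0928, 0.0549]
tcp_rot: [180.0, -0.1, 179.2]
contact_force: [0.2, -0.4, -1.5]
finger_gap: 0.0382
grip_force: 80.4
```

Lower the last few mm, release, and rise away.

Request:
servo_tool(
  targets=[0.35, 0, 0, 3, 0, 0.35, 0, 0, 0, 0, 0.62, 0, 0, 0, 0, 0.62, 0, 0, 0, 0, 0.62, 0, 0, 0, 0, 0.62, 0, 0, -10, 0, 0.62, 0, 0, -30, 0, 0.62, 0, 0, -40, 0, 0.62, 0, 0, -40, 0, 0.62, 0, 20, 0, 0, 0.8, 0, 30, 0, 0, 0.8, 0, 30, 0, 0, 0.8, 0, 15, 0, 0, 0.8, 0, 0, 0, 0, 0.8, 0, 0, 0, 0],
  grip_force=40,
)

```text
t: 18.65
position: [0.5482, 0.0019, 0.1726]
tcp_rot: [-180.0, 0.0, 179.3]
contact_force: [0.3, 0.2, 0.1]
finger_gap: 0.0683
grip_force: 0.0
```

Run:
```python
from h import *
go(.636,.0025,.0,179.2)
c=cap("wrist"); cv2.imwrite("pics/w8.png",c["color"])
L=np.array([.5575,-.1035]);Rb=np.array([[1,-.013],[.013,1]])
print("ref corners pred",proj(c,[[.5145,-.093,.065],[.5145,.034,.065],[.5145,.111,.065],[.5067,-.09,.045],[.636,.0025,.075]]).round())
```

```text
turn 0.001 shift [-87.8   1.9 172.6] dist 194 at [0.5482 0.0019 0.1726] [-180.     0.   179.3] t 18.6
ref corners pred [[211. 162.]
 [357. 160.]
 [445. 159.]
 [221. 149.]
 [322. 287.]]
```

View pics/w8.png

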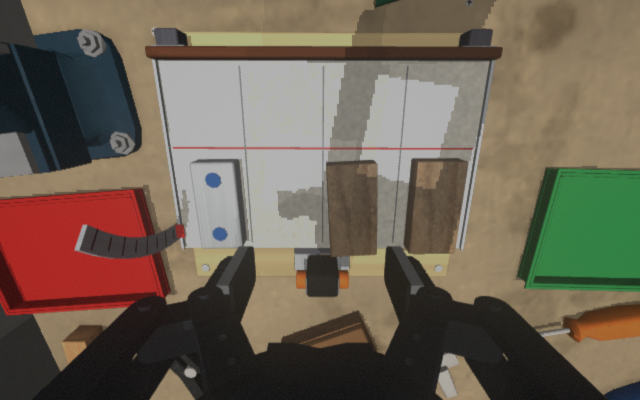

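All three blocks sit above the red line. The grip is at (322,276), with orange buttons at (302,280) and (344,280).

Run:
```python
from h import *
c=cap("wrist"); print(ray(c,[(302,279),(343,279)],.061).round(4).tolist(), ray(c,[(322,259),(322,294)],.075).round(4).tolist())
b,g,r=[c["color"][...,i].astype(int) for i in range(3)]
m=(r>150)&(g<r-60)&(b<g-30); m[:265]=0;m[295:]=0;m[:,:290]=0;m[:,360:]=0
print(rects(c,m,.061,10)); print([x[3] for x in rects(c,m,.061,10)])
go(.635,.0025,.06,179.2)
```

```text
[[0.6355, -0.0179, 0.061], [0.636, 0.0234, 0.061]] [[0.6052, 0.0024, 0.075], [0.6434, 0.0021, 0.075]]
[(array([638.4,  24.5]), array([ 8., 14.], dtype=float32), 0.5, array([344., 281.])), (array([637.3, -19. ]), array([ 8., 15.], dtype=float32), 178.4, array([301., 281.]))]
[array([344., 281.]), array([301., 281.])]
turn -0.000 shift [-86.8   2.5 112.4] dist 142 at [0.5481 0.0012 0.1724] [-180.    -0.   179.2] t 18.8
```

Request:
servo_tool(
  targets=[1, -25, 0, 0, 0, 1, -30, 1, 0, 0, 1, -24, 0, 0, 0, 1, -10, 0, 30, 0, 1, 0, 0, 40, 0, 1, 0, 0, 30, 0, 1, 0, 0, 15, 0, 1, 0, 0, 10, 0, 1, 0, 0, 5, 0, 1, 0, 0, 0, 0, 1, 0, 0, 0, 0],
)

```text
t: 19.85
position: [0.6383, 0.0017, 0.044]
tcp_rot: [-180.0, 0.1, 179.2]
contact_force: [-0.5, 0.1, -0.6]
finger_gap: 0.0854
grip_force: 0.0
```

Run:
```python
from h import *
go(.637,.0025,.042,179.2)
c=cap("wrist"); cv2.imwrite("pics/w9.png",c["color"])
```

```text
turn 0.000 shift [1.3 0.8 2. ] dist 2 at [0.6383 0.0017 0.044 ] [-1.800e+02  1.000e-01  1.792e+02] t 19.9
```

View pics/w9.png

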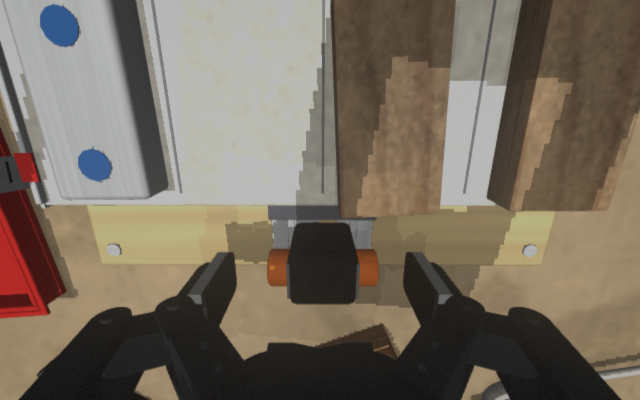

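The grip sits between the fingers, with buttons at (277,268) and (367,268), about 1 mm left of centre. I'll squeeze now.

Request:
servo_tool(
  targets=[1, 1, 1, 2, 0, 0.35, 0, 0, 0, 0, 0.35, 0, 0, 0, 0, 0.35, 0, 0, 0, 0, 0.35, 0, 0, 0, 0, 0.35, 0, 0, 0, 0, 0.35, 0, 0, 0, 0, 0.35, 0, 0, 0, 0],
  grip_force=70,
)

```text
t: 20.7
position: [0.6365, 0.0031, 0.0423]
tcp_rot: [180.0, 0.0, 179.2]
contact_force: [-6.7, 1.5, 12.2]
finger_gap: 0.0351
grip_force: 70.1
```

Run:
```python
from h import *
s=arm.get_state(); p=s["position"]
r=np.hypot(.212,.028); a0=np.arctan2(.028,.212)
prev=np.array([0,0])
for d in (3,6,9,10,11,12,13,14,15,16,17,18,19,20,21,22,23,24):
    a=a0+np.radians(d); q=1000*r*np.array([np.cos(a)-np.cos(a0),np.sin(a)-np.sin(a0)]); print(d,q.round(1),(q-prev).round(1)); prev=q
```

```text
3 [-1.8 11.1] [-1.8 11.1]
6 [-4.1 22. ] [-2.3 10.9]
9 [-7.  32.8] [-2.9 10.8]
10 [-8.1 36.4] [-1.1  3.6]
11 [-9.2 39.9] [-1.2  3.5]
12 [-10.5  43.5] [-1.2  3.5]
13 [-11.7  47. ] [-1.3  3.5]
14 [-13.1  50.5] [-1.3  3.5]
15 [-14.5  53.9] [-1.4  3.5]
16 [-15.9  57.4] [-1.5  3.4]
17 [-17.4  60.8] [-1.5  3.4]
18 [-19.   64.1] [-1.6  3.4]
19 [-20.7  67.5] [-1.6  3.4]
20 [-22.4  70.8] [-1.7  3.3]
21 [-24.1  74.1] [-1.8  3.3]
22 [-25.9  77.4] [-1.8  3.3]
23 [-27.8  80.6] [-1.9  3.2]
24 [-29.7  83.8] [-1.9  3.2]
```

Request:
servo_tool(
  targets=[0.35, 0.2, 0, -1.8, 0, 0.35, 0.2, 0, -1.8, 0, 0.35, 0.3, 0, -1.8, 0, 0.35, 0.3, 0, -1.8, 0, 0.35, 0.3, 0, -1.8, 0, 0.35, 0.3, 0, -1.8, 0, 0.35, 0.3, 0, -1.8, 0, 0.35, 0.4, 0, -1.8, 0, 0.35, 0.4, 0, -1.8, 0, 0.35, 0.4, 0, -1.8, 0, 0.35, 0.4, 0, -1.8, 0, 0.35, 0.4, 0, -1.8, 0, 0.35, 0.4, 0, -1.8, 0, 0.35, 0.4, 0, -1.8, 0, 0.35, 0.5, 0, -1.8, 0, 0.35, 0.5, 0, -1.8, 0, 0.35, 0.5, 0, -1.8, 0, 0.35, 0.6, 0, -1.8, 0, 0.35, 0.6, 0, -1.8, 0, 0.35, 0.6, 0, -1.8, 0],
)

```text
t: 22.7
position: [0.6285, 0.0032, 0.0752]
tcp_rot: [180.0, 0.1, 179.2]
contact_force: [6.0, 1.3, -7.2]
finger_gap: 0.0348
grip_force: 70.8
```

```bash
cat >> h.py <<'E'
def look():
    c=cap("wrist"); t=cap("top"); cv2.imwrite("pics/look_w.png",c["color"])
    im=t["color"].astype(int); k=(im[...,0]>im[...,2]+40)&(im[...,0]>90); k[:165]=0;k[290:]=0;k[:,300:]&=True; k[:,:300]=0;k[:,400:]=0
    ys,xs=np.nonzero(k); print("top blue rows",ys.min() if len(ys) else None,ys.max() if len(ys) else None,len(ys),"cols",xs.mean() if len(xs) else None)
    s=arm.get_state(); p=s["position"]; r=np.hypot(.212,.028); a0=np.arctan2(.028,.212)
    print("deg est",np.degrees(np.arcsin(np.clip((p[2]-.0423+.028)/r,-1,1))-a0).round(2),p.round(4),s["contact_force"].round(1),s["finger_gap"],s["grip_force"],s["t"])
    crop=t["color"][165:285,280:415]; cv2.imwrite("pics/look_t.png",cv2.resize(crop,None,fx=5,fy=5))
E
python3 - <<'E'
from h import *
look()
E
```

```text
top blue rows None None 0 cols None
deg est 9.1 [0.6284 0.0032 0.0755] [ 4.5  1.2 -6.4] 0.03430434616525486 71.03217601776123 22.8
```

View pics/look_w.png

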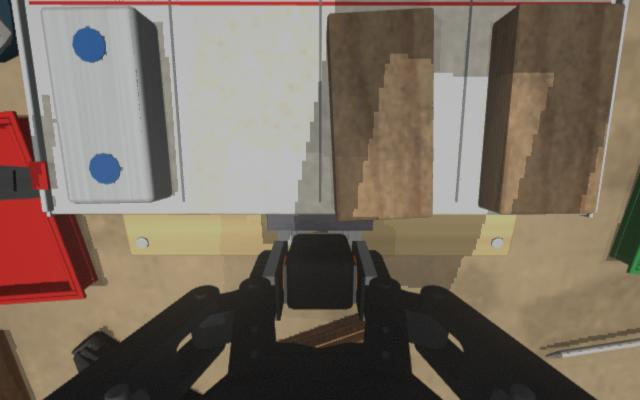

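The board is at about 9° and everything is still in place: the ref dots are at (89,45) and (104,168), and the samples' upper ends are at row ~215. I'll follow the rest numerically.

Request:
servo_tool(
  targets=[0.35, 0.2, 0, -0.9, 0, 0.35, 0.2, 0, -0.9, 0, 0.35, 0.2, 0, -0.9, 0, 0.35, 0.2, 0, -0.9, 0, 0.35, 0.3, 0, -0.9, 0, 0.35, 0.3, 0, -0.9, 0, 0.35, 0.3, 0, -0.9, 0, 0.35, 0.3, 0, -0.9, 0, 0.35, 0.3, 0, -0.9, 0, 0.35, 0.3, 0, -0.9, 0, 0.35, 0.3, 0, -0.9, 0, 0.35, 0.3, 0, -0.9, 0],
)

```text
t: 24.0
position: [0.6245, 0.0032, 0.0867]
tcp_rot: [180.0, -0.1, 179.2]
contact_force: [4.0, 1.0, -9.2]
finger_gap: 0.0345
grip_force: 70.7
```

```bash
cat >> h.py <<'E'
def look2():
    c=cap("wrist"); s=arm.get_state(); im=c["color"]; hsv=cv2.cvtColor(im,cv2.COLOR_BGR2HSV); i=im.astype(int)
    k=(i[...,0]>i[...,2]+50)&(i[...,0]>80); k[:,250:]=0; k[260:]=0
    print("ref dots",[cv2.moments(x)["m10"] and (round(cv2.moments(x)["m10"]/cv2.moments(x)["m00"]),round(cv2.moments(x)["m01"]/cv2.moments(x)["m00"])) for x in cv2.findContours(k.astype(np.uint8),0,2)[0] if cv2.contourArea(x)>60])
    br=(hsv[...,1]>55)&(hsv[...,0]<25)
    for n,(a,b) in (("lane2",(350,415)),("lane1",(520,585))):
        f=br[:230,a:b].mean(1); print(n,"brown by row/20",[round(float(f[j:j+10].mean()),1) for j in range(0,230,20)])
    p=s["position"]; r=np.hypot(.212,.028); a0=np.arctan2(.028,.212)
    print("deg est",np.degrees(np.arcsin(np.clip((p[2]-.0423+.028)/r,-1,1))-a0).round(2),"dx expected",p.round(4),s["contact_force"].round(1),round(s["finger_gap"],4),round(s["grip_force"]),round(s["t"],1))
E
python3 -c "
from h import *
look2()"
```

```text
ref dots [(109, 168), (100, 50)]
lane2 brown by row/20 [0.0, 1.0, 1.0, 1.0, 1.0, 1.0, 1.0, 1.0, 1.0, 1.0, 1.0, 0.7]
lane1 brown by row/20 [0.0, 1.0, 1.0, 1.0, 1.0, 1.0, 1.0, 1.0, 1.0, 1.0, 1.0, 1.0]
deg est 12.32 dx expected [0.6244 0.0033 0.0869] [ 3.3  1.3 -8.6] 0.0342 71 24.1
```

Request:
servo_tool(
  targets=[0.35, 0.2, 0, -0.7, 0, 0.35, 0.3, 0, -0.7, 0, 0.35, 0.2, 0, -0.7, 0, 0.35, 0.3, 0, -0.7, 0, 0.35, 0.2, 0, -0.7, 0, 0.35, 0.3, 0, -0.7, 0, 0.35, 0.2, 0, -0.7, 0, 0.35, 0.3, 0, -0.7, 0, 0.35, 0.2, 0, -0.7, 0, 0.35, 0.3, 0, -0.7, 0, 0.35, 0, 0, 0, 0, 0.35, 0, 0, 0, 0, 0.35, 0, 0, 0, 0],
)

```text
t: 25.35
position: [0.6218, 0.0033, 0.0939]
tcp_rot: [180.0, -0.1, 179.2]
contact_force: [-1.8, 2.9, -9.8]
finger_gap: 0.0344
grip_force: 71.0
```

```bash
python3 -c "
from h import *
look2()"
```

```text
ref dots [(112, 168), (106, 54)]
lane2 brown by row/20 [0.0, 0.9, 1.0, 1.0, 1.0, 1.0, 1.0, 1.0, 1.0, 1.0, 1.0, 0.7]
lane1 brown by row/20 [0.0, 1.0, 1.0, 1.0, 1.0, 1.0, 1.0, 1.0, 1.0, 1.0, 1.0, 1.0]
deg est 14.33 dx expected [0.6218 0.0033 0.0939] [-3.3  2.2 -9.3] 0.0344 71 25.4
```

Request:
servo_tool(
  targets=[0.35, 0.3, 0, -0.7, 0, 0.35, 0.2, 0, -0.7, 0, 0.35, 0.3, 0, -0.7, 0, 0.35, 0.3, 0, -0.7, 0, 0.35, 0.3, 0, -0.7, 0, 0.35, 0, 0, 0, 0, 0.35, 0, 0, 0, 0, 0.35, 0, 0, 0, 0, 0.35, 0, 0, 0, 0],
)

```text
t: 26.3
position: [0.6204, 0.0033, 0.0973]
tcp_rot: [180.0, -0.1, 179.2]
contact_force: [-5.5, 3.6, -12.1]
finger_gap: 0.0342
grip_force: 71.0
```

```bash
python3 -c "
from h import *
look2()"
```

```text
ref dots [(114, 168), (109, 55)]
lane2 brown by row/20 [0.0, 0.8, 1.0, 1.0, 1.0, 1.0, 1.0, 1.0, 1.0, 1.0, 1.0, 0.7]
lane1 brown by row/20 [0.0, 0.9, 1.0, 1.0, 1.0, 1.0, 1.0, 1.0, 1.0, 1.0, 1.0, 1.0]
deg est 15.32 dx expected [0.6204 0.0033 0.0973] [ -4.2   2.7 -11.1] 0.0345 71 26.4
```

Request:
servo_tool(
  targets=[0.35, 0.3, 0, -0.7, 0, 0.35, 0.3, 0, -0.7, 0, 0.35, 0.3, 0, -0.7, 0, 0.35, 0.3, 0, -0.7, 0, 0.35, 0.3, 0, -0.7, 0, 0.35, 0, 0, 0, 0, 0.35, 0, 0, 0, 0, 0.35, 0, 0, 0, 0, 0.35, 0, 0, 0, 0],
)

```text
t: 27.25
position: [0.6189, 0.0033, 0.1008]
tcp_rot: [180.0, -0.1, 179.2]
contact_force: [-5.5, 3.6, -12.0]
finger_gap: 0.0344
grip_force: 71.1
```

```bash
python3 -c "
from h import *
look2()"
```

```text
ref dots [(115, 168), (112, 57)]
lane2 brown by row/20 [0.0, 0.5, 1.0, 1.0, 1.0, 1.0, 1.0, 1.0, 1.0, 1.0, 1.0, 0.7]
lane1 brown by row/20 [0.0, 0.6, 1.0, 1.0, 1.0, 1.0, 1.0, 1.0, 1.0, 1.0, 1.0, 1.0]
deg est 16.35 dx expected [0.6188 0.0033 0.1008] [ -4.7   3.1 -12. ] 0.0346 71 27.3
```

Request:
servo_tool(
  targets=[0.35, 0.3, 0, -0.7, 0, 0.35, 0.3, 0, -0.7, 0, 0.35, 0.3, 0, -0.7, 0, 0.35, 0.3, 0, -0.7, 0, 0.35, 0.3, 0, -0.7, 0, 0.35, 0, 0, 0, 0, 0.35, 0, 0, 0, 0, 0.35, 0, 0, 0, 0, 0.35, 0, 0, 0, 0],
)

```text
t: 28.2
position: [0.6174, 0.0033, 0.1042]
tcp_rot: [180.0, -0.1, 179.2]
contact_force: [-5.2, 2.4, -12.4]
finger_gap: 0.0342
grip_force: 71.0
```

```bash
python3 -c "
from h import *
look2()"
```

```text
ref dots [(117, 168), (115, 59)]
lane2 brown by row/20 [0.0, 0.2, 1.0, 1.0, 1.0, 1.0, 1.0, 1.0, 1.0, 1.0, 1.0, 0.7]
lane1 brown by row/20 [0.0, 1.0, 1.0, 1.0, 1.0, 1.0, 1.0, 1.0, 1.0, 1.0, 0.0, 1.0]
deg est 17.34 dx expected [0.6173 0.0033 0.1042] [ -4.5   3.7 -12.7] 0.0344 71 28.2
```

The lane 1 sample has started sliding, so it is the slippery one. Continuing up slowly.

Request:
servo_tool(
  targets=[0.35, 0.3, 0, -0.7, 0, 0.35, 0.3, 0, -0.7, 0, 0.35, 0.3, 0, -0.7, 0, 0.35, 0.4, 0, -0.7, 0, 0.35, 0.3, 0, -0.7, 0, 0.35, 0.3, 0, -0.7, 0, 0.35, 0.3, 0, -0.7, 0, 0.35, 0, 0, 0, 0, 0.35, 0, 0, 0, 0, 0.35, 0, 0, 0, 0, 0.35, 0, 0, 0, 0],
)

```text
t: 29.35
position: [0.6151, 0.0034, 0.1091]
tcp_rot: [180.0, -0.1, 179.2]
contact_force: [-4.3, 2.0, -12.5]
finger_gap: 0.0346
grip_force: 71.1
```

```bash
python3 -c "
from h import *
look2()"
```

```text
ref dots [(119, 168), (118, 61)]
lane2 brown by row/20 [0.0, 0.0, 1.0, 1.0, 1.0, 1.0, 1.0, 1.0, 1.0, 1.0, 1.0, 0.7]
lane1 brown by row/20 [0.9, 1.0, 0.9, 0.1, 0.0, 0.0, 0.0, 0.0, 0.0, 0.0, 0.0, 0.9]
deg est 18.78 dx expected [0.6151 0.0034 0.1091] [ -5.1   3.3 -12.7] 0.0342 71 29.4
```

Request:
servo_tool(
  targets=[0.35, 0.3, 0, -0.7, 0, 0.35, 0.4, 0, -0.7, 0, 0.35, 0.3, 0, -0.7, 0, 0.35, 0.4, 0, -0.7, 0, 0.35, 0.3, 0, -0.7, 0, 0.35, 0, 0, 0, 0, 0.35, 0, 0, 0, 0, 0.35, 0, 0, 0, 0, 0.35, 0, 0, 0, 0],
)

```text
t: 30.3
position: [0.6132, 0.0034, 0.1126]
tcp_rot: [180.0, -0.1, 179.2]
contact_force: [-5.2, 2.6, -11.8]
finger_gap: 0.0344
grip_force: 71.2
```

```bash
python3 -c "
from h import *
look2()"
```

```text
ref dots [(120, 169), (121, 63)]
lane2 brown by row/20 [0.0, 0.0, 1.0, 1.0, 1.0, 1.0, 1.0, 1.0, 1.0, 1.0, 1.0, 0.7]
lane1 brown by row/20 [0.9, 0.9, 0.9, 0.2, 0.0, 0.0, 0.0, 0.0, 0.0, 0.0, 0.0, 0.8]
deg est 19.83 dx expected [0.6132 0.0034 0.1126] [ -4.9   2.7 -13.2] 0.0345 71 30.4
```

Request:
servo_tool(
  targets=[0.35, 0.4, 0, -0.7, 0, 0.35, 0.3, 0, -0.7, 0, 0.35, 0.4, 0, -0.7, 0, 0.35, 0.4, 0, -0.7, 0, 0.35, 0, 0, 0, 0, 0.35, 0, 0, 0, 0, 0.35, 0, 0, 0, 0, 0.35, 0, 0, 0, 0, 0.35, 0, 0, 0, 0],
)

```text
t: 31.25
position: [0.6118, 0.0034, 0.1154]
tcp_rot: [180.0, -0.1, 179.2]
contact_force: [-4.9, 3.2, -12.6]
finger_gap: 0.0342
grip_force: 71.1
```

```bash
python3 -c "
from h import *
look2()"
```

```text
ref dots [(121, 169), (123, 65)]
lane2 brown by row/20 [0.0, 0.0, 1.0, 1.0, 1.0, 1.0, 1.0, 1.0, 1.0, 1.0, 1.0, 0.7]
lane1 brown by row/20 [0.9, 0.9, 0.9, 0.3, 0.1, 0.1, 0.0, 0.0, 0.0, 0.0, 0.0, 0.7]
deg est 20.69 dx expected [0.6118 0.0034 0.1154] [ -4.3   2.5 -12. ] 0.0343 71 31.3
```

Request:
servo_tool(
  targets=[0.35, 0.4, 0, -0.7, 0, 0.35, 0.3, 0, -0.7, 0, 0.35, 0.4, 0, -0.7, 0, 0.35, 0.4, 0, -0.7, 0, 0.35, 0, 0, 0, 0, 0.35, 0, 0, 0, 0, 0.35, 0, 0, 0, 0, 0.35, 0, 0, 0, 0, 0.35, 0, 0, 0, 0],
)

```text
t: 32.2
position: [0.6103, 0.0034, 0.1182]
tcp_rot: [180.0, -0.1, 179.2]
contact_force: [-4.8, 2.8, -11.9]
finger_gap: 0.0342
grip_force: 71.2
```

```bash
python3 -c "
from h import *
look2()"
```

```text
ref dots [(122, 169), (125, 66)]
lane2 brown by row/20 [0.0, 0.0, 0.9, 1.0, 1.0, 1.0, 1.0, 1.0, 1.0, 1.0, 1.0, 0.6]
lane1 brown by row/20 [0.9, 0.9, 0.9, 0.5, 0.1, 0.1, 0.1, 0.1, 0.0, 0.0, 0.0, 0.6]
deg est 21.53 dx expected [0.6103 0.0035 0.1182] [ -4.9   3.3 -12.6] 0.0345 71 32.2
```

Request:
servo_tool(
  targets=[0.35, 0.4, 0, -0.7, 0, 0.35, 0.4, 0, -0.7, 0, 0.35, 0.4, 0, -0.7, 0, 0.35, 0, 0, 0, 0, 0.35, 0, 0, 0, 0, 0.35, 0, 0, 0, 0, 0.35, 0, 0, 0, 0, 0.35, 0, 0, 0, 0, 0.35, 0, 0, 0, 0],
)

```text
t: 33.15
position: [0.6091, 0.0034, 0.1203]
tcp_rot: [180.0, -0.1, 179.2]
contact_force: [-5.1, 2.5, -13.0]
finger_gap: 0.0345
grip_force: 71.1
```

```bash
python3 -c "
from h import *
look2()"
```

```text
ref dots [(123, 160), (127, 59)]
lane2 brown by row/20 [0.0, 0.0, 0.7, 1.0, 1.0, 1.0, 1.0, 1.0, 1.0, 1.0, 1.0, 0.6]
lane1 brown by row/20 [0.9, 0.9, 0.9, 0.6, 0.1, 0.1, 0.1, 0.1, 0.1, 0.0, 0.0, 0.6]
deg est 22.18 dx expected [0.6091 0.0034 0.1203] [ -4.4   3.2 -12.7] 0.0343 71 33.2
```

Request:
servo_tool(
  targets=[0.35, 0.4, 0, -0.7, 0, 0.35, 0.4, 0, -0.7, 0, 0.35, 0.4, 0, -0.7, 0, 0.35, 0, 0, 0, 0, 0.35, 0, 0, 0, 0, 0.35, 0, 0, 0, 0, 0.35, 0, 0, 0, 0, 0.35, 0, 0, 0, 0, 0.35, 0, 0, 0, 0],
)

```text
t: 34.1
position: [0.608, 0.0035, 0.1223]
tcp_rot: [180.0, -0.1, 179.2]
contact_force: [-5.3, 3.6, -13.0]
finger_gap: 0.0347
grip_force: 71.1
```

```bash
python3 -c "
from h import *
look2()"
```

```text
ref dots [(127, 63)]
lane2 brown by row/20 [0.0, 0.0, 0.6, 1.0, 1.0, 1.0, 1.0, 1.0, 1.0, 1.0, 1.0, 0.5]
lane1 brown by row/20 [0.9, 0.9, 0.9, 0.6, 0.2, 0.1, 0.1, 0.1, 0.1, 0.0, 0.0, 0.5]
deg est 22.83 dx expected [0.608  0.0034 0.1224] [ -4.2   2.7 -11.7] 0.0343 71 34.1
```

The reference is sliding down and lane 2 is holding. Now holding still.

Request:
servo_tool(
  targets=[0.35, 0, 0, 0, 0, 0.35, 0, 0, 0, 0, 0.35, 0, 0, 0, 0, 0.35, 0, 0, 0, 0, 0.35, 0, 0, 0, 0, 0.35, 0, 0, 0, 0, 0.35, 0, 0, 0, 0, 0.35, 0, 0, 0, 0, 0.35, 0, 0, 0, 0, 0.35, 0, 0, 0, 0],
)

```text
t: 35.15
position: [0.608, 0.0035, 0.1223]
tcp_rot: [180.0, -0.1, 179.2]
contact_force: [-5.0, 3.8, -12.8]
finger_gap: 0.0345
grip_force: 71.1
```

```bash
python3 -c "
from h import *
look2()
s=arm.get_state();c=cap('wrist');th=np.radians(22.8)
for u in (-.078,-.05,0):  # ref upper dot along the slope, 26.5 mm above block centre, 20 mm off the board
    for d in (.0265,):
        X=.5575-.425+u+d; Z=.012+.02; p=[.425+X*np.cos(th)-Z*np.sin(th),-.093,.033+X*np.sin(th)+Z*np.cos(th)]; print(u,proj(c,p).round())"
```

```text
ref dots [(131, 11)]
lane2 brown by row/20 [0.0, 0.0, 0.6, 1.0, 1.0, 1.0, 1.0, 1.0, 1.0, 1.0, 1.0, 0.5]
lane1 brown by row/20 [0.9, 0.9, 0.9, 0.6, 0.2, 0.1, 0.1, 0.1, 0.1, 0.0, 0.0, 0.5]
deg est 22.82 dx expected [0.608  0.0035 0.1223] [ -5.4   3.1 -13. ] 0.0343 71 35.2
-0.078 [[132.  23.]]
-0.05 [[130.  74.]]
0 [[125. 171.]]
```

Request:
servo_tool(
  targets=[0.35, 0, 0, 0, 0, 0.35, 0, 0, 0, 0, 0.35, 0, 0, 0, 0, 0.35, 0, 0, 0, 0, 0.35, 0, 0, 0, 0, 0.35, 0, 0, 0, 0, 0.35, 0, 0, 0, 0, 0.35, 0, 0, 0, 0, 0.35, 0, 0, 0, 0, 0.35, 0, 0, 0, 0, 0.35, 0, 0, 0, 0, 0.35, 0, 0, 0, 0, 0.35, 0, 0, 0, 0, 0.35, 0, 0, 0, 0, 0.35, 0, 0, 0, 0, 0.35, 0, 0, 0, 0, 0.35, 0, 0, 0, 0, 0.35, 0, 0, 0, 0],
)

```text
t: 37.05
position: [0.608, 0.0034, 0.1224]
tcp_rot: [180.0, -0.1, 179.2]
contact_force: [-5.0, 2.9, -12.5]
finger_gap: 0.0343
grip_force: 71.1
```

```bash
python3 -c "
from h import *
look2(); look(); go(.637,.003,.042,179.2)"
```

```text
ref dots [(131, 11)]
lane2 brown by row/20 [0.0, 0.0, 0.6, 1.0, 1.0, 1.0, 1.0, 1.0, 1.0, 1.0, 1.0, 0.5]
lane1 brown by row/20 [0.9, 0.9, 0.9, 0.6, 0.2, 0.1, 0.1, 0.1, 0.1, 0.0, 0.0, 0.5]
deg est 22.82 dx expected [0.6079 0.0034 0.1223] [ -5.2   3.9 -13.2] 0.0343 71 37.1
top blue rows None None 0 cols None
deg est 22.83 [0.608  0.0035 0.1224] [ -3.4   4.4 -12.8] 0.03462254046112383 71.14555835723877 37.2
turn 0.000 shift [-29.   -0.   80.4] dist 85 at [0.608  0.0035 0.1224] [ 1.800e+02 -1.000e-01  1.792e+02] t 37.2
```

View pics/look_w.png

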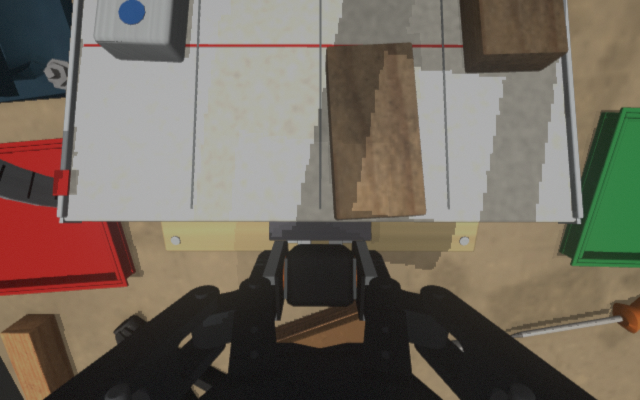

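The reference and the lane 1 sample are at the foot, the lane 2 sample has stayed, and the hold lasted over 2 s. Lowering now.

Request:
servo_tool(
  targets=[0.35, -2.1, 0, 3.9, 0, 0.35, -2.1, 0, 3.9, 0, 0.35, -2.1, 0, 3.9, 0, 0.35, -2.1, 0, 3.9, 0, 0.35, -2.1, 0, 3.9, 0, 0.35, -1.7, 0, 4, 0, 0.35, -1.7, 0, 4, 0, 0.35, -1.7, 0, 4, 0, 0.35, -1.7, 0, 4, 0, 0.35, -1.7, 0, 4, 0, 0.35, -1.3, 0, 4, 0, 0.35, -1.3, 0, 4, 0, 0.35, -1.3, 0, 4, 0, 0.35, -1.3, 0, 4, 0, 0.35, -1.3, 0, 4, 0, 0.35, -0.8, 0, 4, 0, 0.35, -0.8, 0, 4, 0, 0.35, -0.8, 0, 4, 0, 0.35, -0.8, 0, 4, 0, 0.35, 0, 0, 0, 0],
)

```text
t: 39.2
position: [0.6371, 0.0031, 0.0487]
tcp_rot: [180.0, -0.1, 179.2]
contact_force: [-8.5, 3.1, -2.4]
finger_gap: 0.0343
grip_force: 72.8
```

Request:
servo_tool(
  targets=[0.35, 0, 0, 3, 0, 0.35, 0, 0, 2, 0, 0.35, 0, 0, 2, 0, 0.35, 0, 0, 1, 0, 0.35, 0, 0, 0, 0, 0.35, 0, 0, 0, 0],
)

```text
t: 39.8
position: [0.6383, 0.003, 0.0437]
tcp_rot: [-180.0, 0.1, 179.2]
contact_force: [-13.6, 3.5, 12.4]
finger_gap: 0.0342
grip_force: 75.8
```

Request:
servo_tool(
  targets=[0.35, 1, 0, 1, 0, 0.35, 0, 0, 1, 0, 0.35, 0, 0, 0, 0, 0.35, 0, 0, 0, 0],
)

```text
t: 40.2
position: [0.6384, 0.003, 0.0436]
tcp_rot: [-180.0, 0.2, 179.2]
contact_force: [-16.2, 3.9, 21.7]
finger_gap: 0.0343
grip_force: 77.5
```

Request:
servo_tool(
  targets=[0.9, 0, 0, 0, 0, 0.9, 0, 0, 0, 0, 0.9, 0, 0, 0, 0, 0.9, 0, 0, 0, 0, 0.9, 0, 0, -10, 0, 0.9, 0, 0, -25, 0, 0.9, 0, 0, -35, 0, 0.9, 10, 0, -35, 0, 0.9, 30, 0, -25, 0, 0.9, 30, 0, 0, 0, 0.9, 20, 0, 0, 0, 0.9, 0, 0, 0, 0, 0.9, 0, 0, 0, 0],
)

```text
t: 41.5
position: [0.5471, 0.004, 0.1684]
tcp_rot: [-180.0, 0.1, 179.2]
contact_force: [0.7, -0.2, 0.0]
finger_gap: 0.077
grip_force: 0.0
```

Run:
```python
from h import *
c=cap("wrist"); cv2.imwrite("pics/w10.png",c["color"])
i=c["color"].astype(int); b,g,r=i[...,0],i[...,1],i[...,2]
print(arm.get_state()["position"],arm.get_state()["tcp_rot"])
m=(r>150)&(g<r-60)&(b<g-30)&(g>50); pg=proj(c,[.637,.0025,.061])[0]; print("grip px",pg.round())
M=np.zeros_like(m); M[int(pg[1])-25:int(pg[1])+25,int(pg[0])-50:int(pg[0])+50]=1; m&=M
[print("orange",x) for x in rects(c,m,.061,10)]
k=(b>r+50)&(b>80); [print("blue",x) for x in rects(c,k,.065,30)]
red=(r>g+60)&(r>b+60)
hsv=cv2.cvtColor(c["color"],cv2.COLOR_BGR2HSV); br=(hsv[...,1]>50)&(hsv[...,0]<25)
# only inside the board's outline
poly=proj(c,[[.436,-.13,.045],[.436,.139,.045],[.604,.139,.045],[.604,-.13,.045]]).astype(np.int32); bm=np.zeros(m.shape,np.uint8); cv2.fillPoly(bm,[poly],1)
br=cv2.morphologyEx((br&(bm>0)).astype(np.uint8),cv2.MORPH_OPEN,np.ones((7,7),np.uint8)); [print("brown",x) for x in rects(c,br,.065,300)]
print("redrow", [ (u,[int(v) for v in np.nonzero(red[:,u]&(bm[:,u]>0))[0]][:8]) for u in (260,300,330)],proj(c,[.5075,0.0,.045]).round())
```

```text
[0.54738466 0.0040083  0.16815988] [-1.79985554e+02  1.08626366e-01  1.79199180e+02]
grip px [320. 283.]
orange (array([639. ,  24.8]), array([ 8., 15.], dtype=float32), 0.4, array([342., 284.]))
orange (array([637.8, -19.2]), array([ 8., 14.], dtype=float32), 178.2, array([298., 284.]))
blue (array([499.8, -93.4]), array([12., 12.], dtype=float32), 40.5, array([204., 146.]))
blue (array([447.7, -90.8]), array([12., 13.], dtype=float32), 89.3, array([199.,  80.]))
brown (array([555.6,  52.1]), array([76., 90.], dtype=float32), 89.3, array([369., 209.]))
redrow [(260, [149, 150]), (300, [149, 150]), (330, [])] [[315. 151.]]
```

```bash
cat >> h.py <<'E'
def extent(c,x0,y0,z,hx=.08,hy=.05):
    """brown extent through (x0,y0) on plane z, along y at three x and along x at three y"""
    hsv=cv2.cvtColor(cv2.GaussianBlur(c["color"],(3,3),0),cv2.COLOR_BGR2HSV); br=(hsv[...,1]>50)&(hsv[...,0]<25)&(hsv[...,2]<170)
    def run(P,t):
        uv=proj(c,P).round().astype(int); ok=(uv[:,0]>=0)&(uv[:,0]<640)&(uv[:,1]>=0)&(uv[:,1]<400)
        v=np.zeros(len(P),bool); v[ok]=br[uv[ok,1],uv[ok,0]]; i=len(P)//2; a=b=i
        while a>0 and v[max(0,a-4):a].any(): a-=1
        while b<len(P)-1 and v[b+1:b+5].any(): b+=1
        return round(t[a],4),round(t[b],4)
    tx=np.arange(x0-hx,x0+hx,.0005); ty=np.arange(y0-hy,y0+hy,.0005)
    for d in (-.025,0,.02): print("  x=%.3f y:"%(x0+d),run(np.c_[np.full(len(ty),x0+d),ty,np.full(len(ty),z)],ty),end="")
    for d in (-.012,0,.012): print("  y=%.3f x:"%(y0+d),run(np.c_[tx,np.full(len(tx),y0+d),np.full(len(tx),z)],tx),end="")
    print()
E
python3 - <<'E'
from h import *
c=cap("wrist"); extent(c,.479,.111,.065); extent(c,.56,.034,.065)
go(.479,.111,.11,179.2)
E
```

```text
x=0.454 y: (np.float64(0.111), np.float64(0.111))  x=0.479 y: (np.float64(0.111), np.float64(0.111))  x=0.499 y: (np.float64(0.111), np.float64(0.111))  y=0.099 x: (np.float64(0.479), np.float64(0.479))  y=0.111 x: (np.float64(0.479), np.float64(0.479))  y=0.123 x: (np.float64(0.479), np.float64(0.479))
  x=0.535 y: (np.float64(0.0075), np.float64(0.0515))  x=0.560 y: (np.float64(0.007), np.float64(0.0835))  x=0.580 y: (np.float64(0.008), np.float64(0.0835))  y=0.022 x: (np.float64(0.517), np.float64(0.6075))  y=0.034 x: (np.float64(0.5175), np.float64(0.6105))  y=0.046 x: (np.float64(0.5175), np.float64(0.611))
turn 0.000 shift [ 69.9 106.   57.9] dist 140 at [0.5474 0.004  0.1679] [-1.800e+02  1.000e-01  1.792e+02] t 41.6
```

Run:
```python
from h import *
c=cap("wrist"); hsv=cv2.cvtColor(cv2.GaussianBlur(c["color"],(5,5),0),cv2.COLOR_BGR2HSV)
ys=np.arange(-.04,.30,.012); print("     ",*["%4d"%(1000*y) for y in ys])
for x in np.arange(.40,.68,.012):
    uv=proj(c,[[x,y,.06] for y in ys]).round().astype(int); print("%.3f"%x,*["%2d/%2d"%(hsv[v,u,1]//5,hsv[v,u,2]//5) if 0<=u<640 and 0<=v<400 else " -- " for u,v in uv])
```

```text
-40  -28  -16   -3    8   19   32   44   56   68   79   92  104  115  128  139  152  164  176  188  199  212  224  236  248  260  272  284  296
0.400 16/29 16/27 16/27 16/25 16/25 16/26 16/27 16/19 16/19 15/19 15/19 15/20 15/20 15/20 15/20 16/27 16/26 16/26 17/22 17/22 16/25 16/26 15/26 15/25  --   --   --   --   -- 
0.412 16/27 16/25 16/25 16/25 16/27 16/29 16/22 16/18 15/20 16/19 15/20 15/20 15/20 15/20 15/20 16/29 16/26 17/27 18/22 18/20 17/22 16/25 16/26 15/26 15/26  --   --   --   -- 
0.424 21/22 21/22 21/22 17/28 17/28 16/27 19/20 18/23 18/26 18/26 18/26 18/26 18/27  3/ 8  1/12 15/27 17/26 17/27 17/22 17/22 15/26 15/26 16/27 16/27 15/27  --   --   --   -- 
0.436  0/34  0/34  1/33  3/28  3/28  3/28  4/23  5/21  5/21  5/21  4/21  5/21  6/16  6/16  7/16  4/12 16/25 16/26 16/29 16/27 16/27 16/27 15/27 15/27 15/28  --   --   --   -- 
0.448  0/34  0/34  1/34  0/34  0/34  1/33  4/24  4/24  2/34  2/30  4/27  4/27  4/27  4/27  4/27  0/18 16/26 16/26 16/28 15/27 16/28 16/28 16/28 16/29 15/29 16/29  --   --   -- 
0.460  0/34  0/34  1/34  2/34  1/34  2/31  4/24  4/25  2/34  0/34  0/34  0/3
[... 2625 characters left out ...]
4/32  8/ 9  7/ 9 24/24 16/29 16/30 15/29 15/29 12/ 7 12/ 7  6/10  2/11 15/24 15/30 15/30 15/30 15/29 16/29 16/27 27/23 20/11 20/11 22/11 22/11 22/11 22/11 23/11
0.652 15/31 16/31 13/28  8/ 9 10/ 9 11/24 15/29 16/28 16/28 15/29 16/25 13/ 7  9/ 8  3/11  9/ 7 12/11 15/30 16/30 16/30 16/28 15/27 16/24 15/24 15/24 14/24 14/24 19/24 19/23 20/23
0.664 16/31 15/30 15/30 16/28 16/27 16/28 16/29 16/28 15/27 16/28 16/28 11/ 7  8/ 7  8/ 7  8/ 7  8/ 7 12/ 9 16/28 16/24  9/ 7 15/15 16/24 16/26 16/25 16/27 16/26 16/25 16/26 16/28
0.676 15/30 15/30 15/29 15/29 16/26 16/25 16/19 16/25 16/28 15/28 16/26 14/12 10/ 7  9/ 6  9/ 6  7/ 6  7/ 6  8/ 7  9/ 6  8/ 7  6/ 7  9/ 6 16/25 16/26 16/27 16/29 16/28 19/19 31/13
```

The numeric map shows the slid sample has been knocked. It now lies near (0.58, 0.074), close beside the other one. I'll take a closer measurement from above.

Request:
servo_tool(
  targets=[1, 0, 10, -20, 0, 1, -6, 20, -35, 0, 1, -6, 20, -35, 0, 1, -6, 15, -30, 0, 1, -6, 5, -10, 0, 1, 0, 0, 0, 0, 1, 0, 0, 0, 0],
)

```text
t: 42.35
position: [0.5714, 0.0737, 0.2963]
tcp_rot: [-180.0, -0.1, 179.2]
contact_force: [-0.8, -0.5, -1.0]
finger_gap: 0.0853
grip_force: 0.0
```

Run:
```python
from h import *
c=cap("wrist"); print(c["p"],proj(c,[[.56,.034,.065],[.58,.074,.065]]).round())
hsv=cv2.cvtColor(c["color"],cv2.COLOR_BGR2HSV)
cv2.imwrite("pics/w11.png",c["color"])
S,V=hsv[...,1].astype(int),hsv[...,2].astype(int)
ys=np.arange(-.01,.15,.004)
print("y mm from -10 step 4; V/10 letters: brown(S>50) digits, else .")
for x in np.arange(.50,.66,.005):
    uv=proj(c,[[x,y,.065] for y in ys]).round().astype(int)
    print("%.3f "%x,"".join(("%x"%min(15,V[v,u]//12) if S[v,u]>50 else ".") if 0<=u<640 and 0<=v<400 else "-" for u,v in uv))
```

```text
[0.49409778 0.07417913 0.43910643] [[289. 161.]
 [320. 176.]]
y mm from -10 step 4; V/10 letters: brown(S>50) digits, else .
0.500  .......................................c
0.505  eeeeeeeeeeee............................
0.510  ........................................
0.515  ........................................
0.520  .....ba9abbaa9ab.......................c
0.525  .....cbabcbaaabb.......................c
0.530  .....bbabbbbaabb........................
0.535  .....ababbabaabb........................
0.540  .....bbabbbbb9bb.......................c
0.545  .....bbaabbaaabbaa9a8878666............c
0.550  .....bb9abbbaaabcbaabbba777............c
0.555  .....ccb9bbbaaabbbabbbaa777............c
0.560  .....ccbaaabaa9abbabcabb777.............
0.565  .....ccbb9baaaaabbabbbab777............9
0.570  .....ccbaabbb9bcbbaabbaa777............8
0.575  .....cccbabaaa9bbaa9aaaa767............8
0.580  .....cccbbbba888b8878887667............8
0.585  .....bccbabba78889879787766............8
0.590  .....bcccbbbb87888789777777............9
0.595  .....bccbbbba77788776777767............9
0.600  .....bbbbabb877777887777767............9
0.605  .....bbbbabbba877788977676788899999aaa.9
0.610  .............eedabbb9ab97779999999aaaa99
0.615  ......4......eeebbbbaaaa7679aaaaaabbbb99
0.620  .............eeebbbbabbb7679999a9aabaaa9
0.625  .......478...eeeabbbbbbb7779aaaaaaaaaa99
0.630  .......6dd...dddbbbbabbc77799aaaaaaaaa98
0.635  .......9eea.ddddddddcbdddd999aaaaaa..a9c
0.640  .......8eedddddddddddddddddaabeeeeeeeebc
0.645  ........bbcbcbbbbbbcccbbbbbccddccccccccd
0.650  6666667ccccbcbbbccbbccccbbbccdddcccddcdd
0.655  dccccccccccbbbbbbbbbbcbbbbbccccccbbccccc
0.660  dccccccccccbbbbbbbbbbbbbbbbcdcccbbbbcccc
```

The dark strip is an arm shadow. The knocked sample lies flat, with x 0.545–0.634 and y 0.052–0.097, overhanging the board end. The stayed sample is at x 0.518–0.608, y 0.010–0.053. I'll take the stayed one first, by its free lower end.

Request:
servo_tool(
  targets=[0.7, 10, -10, 15, 0, 0.7, 16, -16, 30, 0, 0.7, 16, -16, 40, 0, 0.7, 0, 0, 40, 0, 0.7, 0, 0, 40, 0, 0.7, 0, 0, 20, 0, 0.7, 0, 0, 0, 0, 0.7, 0, 0, 0, 0],
)

```text
t: 43.2
position: [0.5281, 0.0321, 0.1117]
tcp_rot: [180.0, -0.1, 179.2]
contact_force: [0.2, -0.4, 1.5]
finger_gap: 0.06
grip_force: 0.0
```

Run:
```python
from h import *
go(.529,.0315,.05,179.2)
c=cap("wrist"); extent(c,.56,.0315,.065)
hsv=cv2.cvtColor(c["color"],cv2.COLOR_BGR2HSV);S=hsv[...,1];V=hsv[...,2].astype(int)
ys=np.arange(-.01,.11,.004)
for x in np.arange(.50,.61,.01):
    uv=proj(c,[[x,y,.065] for y in ys]).round().astype(int)
    print("%.3f "%x,"".join(("%x"%min(15,V[v,u]//12) if S[v,u]>50 else ".") if 0<=u<640 and 0<=v<400 else "-" for u,v in uv))
```

```text
turn -0.000 shift [-0.9 -0.6 61.7] dist 62 at [0.5281 0.0321 0.1117] [ 1.800e+02 -1.000e-01  1.792e+02] t 43.2
  x=0.535 y: (np.float64(0.008), np.float64(0.052))  x=0.560 y: (np.float64(0.008), np.float64(0.073))  x=0.580 y: (np.float64(0.0075), np.float64(0.076))  y=0.019 x: (np.float64(0.5145), np.float64(0.609))  y=0.032 x: (np.float64(0.5145), np.float64(0.607))  y=0.043 x: (np.float64(0.515), np.float64(0.6365))
0.500  ..............................
0.510  ..............................
0.520  .....b7677777777..............
0.530  .....76677776677..............
0.540  .....776766776775555455544....
0.550  .....a766767666777667...677...
0.560  .....bb76667666676677.........
0.570  .....bb76677666777666.........
0.580  .....aa776776667777666........
0.590  .....abb767776678767663.......
0.600  ..2.2abbaabaa99babbb9aa32.....
```

Request:
servo_tool(
  targets=[0.7, 0, -2, 25, 0, 0.7, 0, 0, 20, 0, 0.7, 0, 0, 11, 0, 0.7, 0, 0, 5, 0, 0.7, 0, 0, 0, 0, 0.4, 0, 0, 0, 0, 0.4, 0, 0, 0, 0, 0.4, 0, 0, 0, 0, 0.4, 0, 0, 0, 0, 0.4, 0, 0, -10, 0, 0.4, 0, 0, -30, 0, 0.4, 0, 0, -40, 0, 0.4, 0, 0, -10, 0, 0.4, 0, 0, 0, 0, 0.4, 0, 0, 0, 0],
  grip_force=60,
)

```text
t: 44.75
position: [0.5281, 0.0305, 0.1406]
tcp_rot: [180.0, -0.1, 179.2]
contact_force: [-0.3, 0.8, -1.9]
finger_gap: 0.0434
grip_force: 61.1
```

Run:
```python
from h import *
go(.577,.340,.14,179.2)
c=cap("wrist"); print("sample in hand", [int(x) for x in cv2.cvtColor(c["color"],cv2.COLOR_BGR2HSV)[260,320]])
```

```text
turn 0.000 shift [-44.6 310.1   0.6] dist 313 at [0.5281 0.0305 0.1406] [ 1.800e+02 -1.000e-01  1.792e+02] t 44.8
sample in hand [15, 81, 88]
```

Request:
servo_tool(
  targets=[0.4, -2, 16, 0, 0, 0.4, -4, 31, 0, 0, 0.4, -5, 31, 0, 0, 0.4, -5, 31, 0, 0, 0.4, -5, 31, 0, 0, 0.4, -5, 31, 0, 0, 0.4, -5, 31, 0, 0, 0.4, -5, 31, 0, 0, 0.4, -4, 31, 0, 0, 0.4, -4, 31, 0, 0, 0.4, -2, 16, 0, 0, 0.4, 0, 0, 0, 0, 0.4, 0, 0, 0, 0],
)

```text
t: 46.1
position: [0.5783, 0.3399, 0.1399]
tcp_rot: [-179.9, -0.1, 179.2]
contact_force: [-0.2, -0.3, -0.0]
finger_gap: 0.0432
grip_force: 61.1
```

Run:
```python
from h import *
go(.577,.343,.012,179.2); s=arm.get_state(); print(s["finger_gap"],s["grip_force"])
c=cap("wrist"); b,g,r=[c["color"][...,i].astype(int) for i in range(3)]
print("tray",rects(c,(g>r+40)&(g>b+40),.022,2000))
extent(c,.61,.34,.157)
```

```text
turn 0.001 shift [  1.4   3.1 127.9] dist 128 at [0.5783 0.3399 0.1399] [-1.799e+02 -1.000e-01  1.792e+02] t 46.1
0.04320139674503972 61.137388944625854
tray [(array([608.6, 342.9]), array([143., 197.], dtype=float32), 87.6, array([340., 209.]))]
  x=0.585 y: (np.float64(0.318), np.float64(0.3605))  x=0.610 y: (np.float64(0.3105), np.float64(0.3605))  x=0.630 y: (np.float64(0.34), np.float64(0.34))  y=0.328 x: (np.float64(0.5585), np.float64(0.6225))  y=0.340 x: (np.float64(0.558), np.float64(0.6255))  y=0.352 x: (np.float64(0.558), np.float64(0.622))
```

Request:
servo_tool(
  targets=[0.4, 0, 3, 30, 0, 0.4, 0, 0, 30, 0, 0.4, 0, 0, 30, 0, 0.4, 0, 0, 20, 0, 0.4, 0, 0, 12, 0, 0.4, 0, 0, 6, 0, 0.4, 0, 0, 0, 0, 0.4, 0, 0, 0, 0],
)

```text
t: 46.95
position: [0.5801, 0.3438, 0.0146]
tcp_rot: [180.0, 0.1, 179.2]
contact_force: [0.9, -0.2, -0.9]
finger_gap: 0.0431
grip_force: 61.2
```

Request:
servo_tool(
  targets=[0.4, 0, 0, 3, 0, 0.4, 0, 0, 0, 0, 0.8, 0, 0, 0, 0, 0.8, 0, 0, 0, 0, 0.8, 0, 0, 0, 0, 0.8, 0, 0, -20, 0, 0.8, 0, 0, -40, 0, 0.8, 0, 0, -40, 0, 0.8, 0, 0, -40, 0, 0.8, 0, 0, -40, 0, 0.8, 0, 0, 0, 0, 0.8, 0, 0, 0, 0],
)

```text
t: 48.15
position: [0.5797, 0.3441, 0.1918]
tcp_rot: [179.9, 0.1, 179.2]
contact_force: [-1.3, 0.1, -0.4]
finger_gap: 0.0681
grip_force: 0.0
```

Run:
```python
from h import *
c=cap("wrist"); extent(c,.61,.343,.024)
b,g,r=[c["color"][...,i].astype(int) for i in range(3)]; print("tray",rects(c,(g>r+40)&(g>b+40),.022,2000))
go(.585,.0745,.2,179.2)
```

```text
x=0.585 y: (np.float64(0.323), np.float64(0.3645))  x=0.610 y: (np.float64(0.3235), np.float64(0.365))  x=0.630 y: (np.float64(0.3225), np.float64(0.365))  y=0.331 x: (np.float64(0.567), np.float64(0.657))  y=0.343 x: (np.float64(0.5675), np.float64(0.657))  y=0.355 x: (np.float64(0.5675), np.float64(0.6575))
tray [(array([602., 343.]), array([130., 197.], dtype=float32), 87.8, array([333., 191.]))]
turn 0.000 shift [ -10.1 -269.   -10.3] dist 269 at [0.5787 0.3437 0.1897] [-180.    -0.   179.2] t 48.2
```

Request:
servo_tool(
  targets=[0.8, 0, -14, 0, 0, 0.8, 0, -30, 0, 0, 0.8, 0, -30, 0, 0, 0.8, 0, -30, 0, 0, 0.8, 0, -30, 0, 0, 0.8, -1, -30, 0, 0, 0.8, 0, -30, 0, 0, 0.8, 0, -30, 0, 0, 0.8, -1, -30, 20, 0, 0.8, 0, -15, 30, 0, 0.8, 0, 0, 30, 0, 0.8, 0, 0, 0, 0, 0.8, 0, 0, 0, 0],
)

```text
t: 49.5
position: [0.5759, 0.0743, 0.1089]
tcp_rot: [-180.0, -0.2, 179.2]
contact_force: [-0.1, -0.3, -0.2]
finger_gap: 0.068
grip_force: 0.0
```

Run:
```python
from h import *
go(.583,.0745,.05,179.2)
c=cap("wrist"); extent(c,.585,.0745,.065)
```

```text
turn -0.000 shift [-7.1  0.3 58.9] dist 59 at [0.5759 0.0743 0.1089] [-180.    -0.2  179.2] t 49.5
  x=0.560 y: (np.float64(0.053), np.float64(0.097))  x=0.585 y: (np.float64(0.053), np.float64(0.0965))  x=0.605 y: (np.float64(0.043), np.float64(0.1215))  y=0.062 x: (np.float64(0.542), np.float64(0.6645))  y=0.074 x: (np.float64(0.5415), np.float64(0.6645))  y=0.086 x: (np.float64(0.5415), np.float64(0.6645))
```

Request:
servo_tool(
  targets=[0.8, -4, 0, 25, 0, 0.8, 0, 0, 20, 0, 0.8, 0, 0, 9, 0, 0.8, 0, 0, 5, 0, 0.8, 0, 0, 0, 0, 0.4, 0, 0, 0, 0, 0.4, 0, 0, 0, 0, 0.4, 0, 0, 0, 0, 0.4, 0, 0, 0, 0, 0.4, 0, 0, 0, 0, 0.4, 0, 0, -10, 0, 0.4, 0, 0, -30, 0, 0.4, 0, 0, -40, 0, 0.4, 0, 0, -40, 0, 0.4, 0, 0, -20, 0, 0.4, 0, 0, 0, 0, 0.4, 0, 0, 0, 0],
  grip_force=60,
)

```text
t: 51.25
position: [0.5812, 0.0747, 0.1914]
tcp_rot: [-180.0, 0.0, 179.2]
contact_force: [0.8, -1.0, -1.1]
finger_gap: 0.0433
grip_force: 61.1
```

Run:
```python
from h import *
go(.622,-.287,.19,183.9)
```

```text
turn -0.082 shift [ -16.1 -363.6    1.4] dist 364 at [0.5812 0.0747 0.1914] [-180.     0.   179.2] t 51.2
```

Request:
servo_tool(
  targets=[0.4, -2, -16, 0, 0, 0.4, -4, -33, 0, 0, 0.4, -4, -33, 0, 0, 0.4, -4, -33, 0, 0, 0.4, -4, -33, 0, 0, 0.4, -4, -33, 0, 0, 0.4, -4, -33, 0, 0, 0.4, -4, -33, 0, 0, 0.4, -4, -33, 0, 0, 0.4, -4, -33, 0, 0, 0.4, -5, -32, 0, 0, 0.4, -3, -16, 0, 0, 0.4, 0, 0, 0, -0.04, 0.4, 0, 0, 0, -0.04, 0.4, 0, 0, 0, 0, 0.4, 0, 0, 0, 0],
)

```text
t: 52.85
position: [0.6219, -0.2865, 0.1902]
tcp_rot: [179.9, -0.1, -176.3]
contact_force: [0.3, -0.1, -0.2]
finger_gap: 0.0433
grip_force: 61.1
```

Run:
```python
from h import *
s=arm.get_state(); print(s["finger_gap"],s["grip_force"])
c=cap("wrist"); b,g,r=[c["color"][...,i].astype(int) for i in range(3)]
print("tray",rects(c,(r>g+60)&(r>b+60),.022,2000))
go(.622,-.287,.012,183.9)
```

```text
0.043271905069396065 61.147459745407104
tray [(array([ 628.6, -289. ]), array([144., 198.], dtype=float32), 94.0, array([318., 178.]))]
turn -0.002 shift [ 1.000e-01 -6.000e-01  1.785e+02] dist 179 at [ 0.622  -0.2864  0.1905] [ 1.800e+02 -1.000e-01 -1.762e+02] t 52.9
```

Request:
servo_tool(
  targets=[0.4, 0, -2, 25, 0, 0.4, 0, 0, 35, 0, 0.4, 0, 0, 35, 0, 0.4, 0, 0, 35, 0, 0.4, 0, 0, 25, 0, 0.4, 0, 0, 13, 0, 0.4, 0, 0, 7, 0, 0.4, 0, 0, 0, 0, 0.4, 0, 0, 0, 0],
)

```text
t: 53.8
position: [0.6236, -0.2895, 0.018]
tcp_rot: [-179.9, 0.1, -176.2]
contact_force: [-0.1, -0.4, -0.2]
finger_gap: 0.0433
grip_force: 61.2
```

Request:
servo_tool(
  targets=[0.4, 0, 0, 4, 0, 0.4, 0, 0, 2, 0, 0.4, 0, 0, 0, 0, 0.8, 0, 0, 0, 0, 0.8, 0, 0, 0, 0, 0.8, 0, 0, 0, 0, 0.8, 0, 0, -20, 0, 0.8, 0, 0, -40, 0, 0.8, 0, 0, -40, 0, 0.8, 0, 0, -40, 0, 0.8, 0, 0, -40, 0, 0.8, 0, 0, 0, 0, 0.8, 0, 0, 0, 0],
)

```text
t: 55.1
position: [0.6233, -0.2893, 0.1921]
tcp_rot: [-179.9, 0.2, -176.2]
contact_force: [-0.3, 0.9, -0.6]
finger_gap: 0.0681
grip_force: 0.0
```

Run:
```python
from h import *
c=cap("wrist")
hsv=cv2.cvtColor(c["color"],cv2.COLOR_BGR2HSV)
br=(hsv[...,1]>50)&(hsv[...,1]<200)&(hsv[...,0]>6)&(hsv[...,0]<25)
poly=proj(c,[[.565,-.375,.022],[.565,-.2,.022],[.69,-.2,.022],[.69,-.375,.022]]).astype(np.int32); m=np.zeros(br.shape,np.uint8); cv2.fillPoly(m,[poly],1)
[print(x) for x in rects(c,br&(m>0),.024,200)]
go(.600,.003,.2,179.2)
```

```text
(array([ 629.6, -289.6]), array([44., 91.], dtype=float32), 3.9, array([320., 184.]))
turn 0.080 shift [ 26.3 291.4 -10.1] dist 293 at [ 0.6223 -0.2887  0.1899] [ 180.    -0.  -176.2] t 55.1
```

Both samples are placed. As a safeguard, I'll push down on the grip with shut fingers to make sure the catch is locked.

Request:
servo_tool(
  targets=[0, 0, 0, 0, 0.04, 0, 0, 0, 0, 0.04, 0, -1, 16, 0, 0, 0, -1, 32, 0, 0, 0, -1, 32, 0, 0, 0, -1, 32, 0, 0, 0, -1, 32, 0, 0, 0, -1, 32, 0, 0, 0, -1, 32, 0, 0, 0, -1, 32, 0, 0, 0, -1, 32, 0, 0, 0, -2, 20, 20, 0, 0, 0, 0, 30, 0, 0, 0, 0, 30, 0, 0, 0, 0, 15, 0, 0, 0, 0, 5, 0, 0, 0, 0, 0, 0, 0, 0, 0, 0, 0],
)

```text
t: 56.95
position: [0.6386, 0.0028, 0.0918]
tcp_rot: [-180.0, 0.1, 179.2]
contact_force: [-0.7, -0.6, -0.2]
finger_gap: -0.0001
grip_force: 0.0
```

Run:
```python
from h import *
go(.637,.0025,.078,179.2); print(arm.get_state()["contact_force"])
```

```text
turn 0.000 shift [ 1.6 -0.3 13.8] dist 14 at [0.6386 0.0028 0.0918] [-1.800e+02  1.000e-01  1.792e+02] t 57.0
[-0.6779379  -0.55216093 -0.15872422]
```

Request:
servo_tool(
  targets=[0, 1, 0, 6, 0, 0, 0, 0, 4, 0, 0, 0, 0, 3, 0, 0, 0, 0, 2, 0, 0, 0, 0, 1, 0, 0, 0, 0, 0, 0, 0, 0, 0, 0, 0],
)

```text
t: 57.65
position: [0.6364, 0.0029, 0.075]
tcp_rot: [-180.0, -0.0, 179.2]
contact_force: [-3.3, -0.3, 5.7]
finger_gap: 0.0002
grip_force: 2.7
```

Request:
servo_tool(
  targets=[0, 0, 0, 1, 0, 0, 0, 0, 0.7, 0, 0, 0, 0, 0, 0, 0, 0, 0, 0, 0],
)

```text
t: 58.05
position: [0.6365, 0.0029, 0.0749]
tcp_rot: [-180.0, -0.0, 179.2]
contact_force: [-8.0, 0.7, 14.8]
finger_gap: 0.0002
grip_force: 7.3
```

The grip top is at 0.075 m and did not give under 15 N, so the catch is locked. I'll withdraw and do the last check.

Request:
servo_tool(
  targets=[0, 0, 0, -5, 0, 0, 0, 0, -20, 0, 0, 0, 0, -35, 0, 0, 10, 0, -40, 0, 0, 25, 0, -40, 0, 0, 30, 0, -10, 0, 0, 20, 0, 0, 0, 0, 0, 0, 0, 0, 0, 0, 0, 0, 0],
)

```text
t: 58.95
position: [0.5518, 0.0041, 0.2227]
tcp_rot: [-180.0, 0.1, 179.2]
contact_force: [0.4, -0.6, -1.2]
finger_gap: -0.0002
grip_force: 0.0
```

Run:
```python
from h import *
c=cap("wrist"); i=c["color"].astype(int); b,g,r=i[...,0],i[...,1],i[...,2]
m=(r>150)&(g<r-60)&(b<g-30)&(g>50); pg=proj(c,[.637,.0025,.061])[0].astype(int)
M=np.zeros_like(m); M[pg[1]-25:pg[1]+25,pg[0]-50:pg[0]+50]=1
[print("orange",x) for x in rects(c,m&M,.061,10)]
[print("blue",x) for x in rects(c,(b>r+50)&(b>80),.065,30)]
extent(c,.612,.344,.024)
k=(r>g+60)&(r>b+60); uv=proj(c,[[.5075,0,.045]])[0].astype(int); print(ray(c,[(uv[0],v) for v in np.nonzero(k[:,uv[0]])[0] if abs(v-uv[1])<15],.045).round(4).tolist())
print(arm.get_state()["t"])
```

```text
blue (array([817. , 388.4]), array([28., 82.], dtype=float32), 118.4, array([609., 370.]))
blue (array([500. , -93.9]), array([12., 12.], dtype=float32), 41.6, array([223., 135.]))
blue (array([447.9, -90.6]), array([12., 13.], dtype=float32), 43.2, array([220.,  80.]))
  x=0.587 y: (np.float64(0.309), np.float64(0.364))  x=0.612 y: (np.float64(0.3075), np.float64(0.364))  x=0.632 y: (np.float64(0.3075), np.float64(0.3645))  y=0.332 x: (np.float64(0.567), np.float64(0.6575))  y=0.344 x: (np.float64(0.5675), np.float64(0.6575))  y=0.356 x: (np.float64(0.569), np.float64(0.6575))
[[0.5061, -0.0007, 0.045]]
59.0
```

```bash
python3 -c "
from bench import arm
print(arm.hand_in())"
```

```text
the job is handed in; nothing more can be done
None
```

Job handed in at about 59 s (verdict not shown): only two samples were there; the one that slid at about 17° is in the red tray and the one that stayed put past the reference's slide (about 22.5°) is in the green tray, the reference is on the board, and the catch appears locked: the board lies flat, did not give under a 15 N push, and the buttons were out when last seen, before that push.

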